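# Put the mugs away in the drawer, handles to the front

## Robot

A 7-joint arm with a two-finger parallel gripper is mounted at the origin on the work surface. World frame = base frame: x ahead of the robot, y to its left, z up, the work surface at z = 0. Lengths are in m, angles in rad, forces in N, time in s.
With the tool pointing down it reaches from about 0.425 to 0.875 m from the base axis. Payload 4.7 kg.
Tool frame: the origin (TCP) lies at the very end of the fingers, on their centre line; the grasp point (between the pads) lies behind it (ctrl.tcp_to_grasp is the z of the grasp point in the tool frame, in m); z points along the fingers, y is the line along which they close (so a half turn about z gives the same grasp; the last joint's range is limited). The gripper opens to 87 mm and grips with 3 to 60 N. Pads are 19 mm wide; open, the fingers measure 117 mm over their backs; the gripper's body (75 mm by 190 mm) begins 51 mm behind the grasp point.
Start: joints at [-1.093, 0.321, -0.07, 1.45, 0.023, 1.371, -0.057], TCP at [0.291, 0.581, 0.223] pointing down, gripper open.
Joint ranges: [-2.86, 2.86], [-0.3, 2.09], [-1.38, 1.24], [0.06, 2.45], [-1.56, 4.7], [0.09, 2.05], [-2.69, 2.69]. Speed limits (rad/s): [2.57, 2.57, 3.14, 3.14, 3.14, 3.14, 3.14].

## Interface

Orientations are given as a rotation vector (axis times angle).
In Python, from bench import ctrl gives the robot as it stands.
- The arm moves only by the tool step_arm, never from a script. Its argument "targets" is a list of rows, each a list of 7 numbers: the shift along the world's x, y, z in cm, then the turn, a rotation vector about the world's x, y, z in degrees, then the opening, from 0 (shut) to 1 (fully open). A call has exactly 5 rows; each row shifts and turns the commanded pose from where the row before left it; what a row does not reach is not made up. A row lasts 1/12 s, in which the tool goes at most 41.7 mm and 7.16 degrees, less where a joint would pass 70% of its speed; a pose out of reach is approached as far as the arm can. A call with a gripper value outside its range is refused whole. The fingers move at their own pace and stop on an object; "force" is the grip in N (left out, the last holds). Time passes only in rows, so rows that do not move let the fingers close, or fill a call up. It gives the time, the measured TCP pose, the force, the opening and the grip force at its end, in the units of the state.
- ctrl.get_state(): the state, without advancing time (a new reading comes with each control period).
- ctrl.get_image(name): name is "scene" or "top" or "wrist"; returns (picture, depth): 384x512x3 uint8, red, green, blue; 384x512 float32, m along the optical axis (not along the pixel's ray), 0 where there is no reading.
- ctrl.camera_params(name): a dict with "intrinsics" (3x3 intrinsics, pixels), "distortion" ([k1, k2, p1, p2, k3] as OpenCV has them; the pictures are not rectified), "rvec" (rotation vector, rad) and "tvec" (3), from world to camera coordinates, as OpenCV has them; the wrist camera has in their place "hand_eye" (4x4, takes a point from camera to tool coordinates, whose origin is the TCP and whose axes are the flange's). Camera axes: x right, y down, z forward; pixel columns grow to the right and rows downward; lengths in m; the calibration is good to about 2 mm. A picture is of the moment at which its call begins: read the wrist's pose just before it. camera_params takes no time and is no camera call.
- ctrl.close_job(): hands the job in; it is judged then, once.
The state is a dict: "time": time; "joint_positions": joint angles; "qd": joint speeds; "joint_torque": joint torques, N m; "position": TCP position; "tool_rot": TCP orientation; "ft_force": force on the tool from outside, world axes, zero at the start; "torque": the same for the moment, N m; "grip_width": opening from 0.0 (shut) to 1.0 (fully open); "grip_force": force on a finger pad.
Only numpy, scipy, OpenCV 4.12 (cv2) and the standard library are available. Lean on these libraries where they do the work, as an engineer would, in place of code of your own. Each camera call takes 0.05 s, during which the arm holds its last target. There are 200 camera calls.

## Task

Put the dried mugs away: pull the drawer open, set every mug from the drying mat down upright on the drawer's floor with its handle pointing straight at the drawer's front, and turn the mug that is already in there to face the same way. Then push the drawer fully shut, and leave the glass jar and the pepper mill where they are.

Things in the scene. Friction and masses are not known exactly. Their poses are not given: they have to be found in the camera images.
- mug0: plain white mug, 78 mm high, 62 mm outside diameter (54 at the foot), wall 4 mm, about 0.2 kg, with one 9 mm thick ear handle reaching 54 mm from the mug's axis, 15 to 67 mm above its foot. Origin: centre of the underside; z up, x from the axis towards the handle. This one stands inside the drawer at the start, upright but facing the wrong way; always present.
- mug1: plain white mug, 78 mm high, 62 mm outside diameter (54 at the foot), wall 4 mm, about 0.2 kg, with one 9 mm thick ear handle reaching 54 mm from the mug's axis, 15 to 67 mm above its foot. Origin: centre of the underside; z up, x from the axis towards the handle. Stands upright on the drying mat at the start, facing any way; may be absent.
- mug2: plain white mug, 78 mm high, 62 mm outside diameter (54 at the foot), wall 4 mm, about 0.2 kg, with one 9 mm thick ear handle reaching 54 mm from the mug's axis, 15 to 67 mm above its foot. Origin: centre of the underside; z up, x from the axis towards the handle. Stands upright on the drying mat at the start, facing any way; may be absent.
- mug3: plain white mug, 78 mm high, 62 mm outside diameter (54 at the foot), wall 4 mm, about 0.2 kg, with one 9 mm thick ear handle reaching 54 mm from the mug's axis, 15 to 67 mm above its foot. Origin: centre of the underside; z up, x from the axis towards the handle. Stands upright on the drying mat at the start, facing any way; may be absent.
- mug4: plain white mug, 78 mm high, 62 mm outside diameter (54 at the foot), wall 4 mm, about 0.2 kg, with one 9 mm thick ear handle reaching 54 mm from the mug's axis, 15 to 67 mm above its foot. Origin: centre of the underside; z up, x from the axis towards the handle. Stands upright on the drying mat at the start, facing any way; may be absent.
- mat: grey drying mat, 270 mm (its x) by 290 mm (its y), 5 mm thick, fixed to the counter to the robot's left. Origin: centre of its underside, on the counter (its top is 5 mm higher). A yellow kettle 215 mm high and a yellow toaster 185 mm high stand fixed on the counter beyond it, farther to the left.
- drawer (a joint): how far the drawer is pulled out, m: 0 fully shut, 0.225 at the stop. It slides level, along -x of drawer_floor, with about 2 N of friction and some damping, has no latch and stays where it is left.
- unit_front (a point): middle of the upper front edge of the white drawer unit, which is fixed to the counter, has a wooden top and is 250 mm deep (x), 370 mm wide (y) and 130 mm high (this point's height); its drawer fills the front. -x points out of the front, towards the robot. The unit's body lies from x = 0 to 0.250 of this point.
- drawer_floor (a point): middle of the front edge of the drawer's floor, at the front panel's inner face, 22 mm above the counter; moves with the drawer (below unit_front when shut). -x points out of the drawer front, y along it, z up. Clear floor x = 0 to 0.210, y = -0.165 to 0.165; side and back walls 42 mm high, 6 thick; front panel 12 thick, 370 wide, its top 93 mm above the floor.
- drawer_handle (a point): middle of the drawer's level steel bar handle, 12 mm thick, 120 mm long along the drawer's y, on a leg at each end; 38 mm in front of the front panel's face, 105 mm above the counter, 25 mm below the unit's top, so it can be pinched from above. Axes as drawer_floor; at x = -0.050, z = 0.083 from it.
- mill: bystander: dark wooden pepper mill, 58 mm diameter at the foot, 153 mm high, to the right of the drawer. Origin: centre of the underside.
- jar: bystander: glass storage jar with steel lid, 72 mm diameter, 105 mm high. Origin: centre of the underside.

How it is judged:
By the outcome, as a careful person would: the job done as asked, in the order asked, and still so for the second after the job is handed in, with the robot touching nothing.
Of mug1, mug2, mug3, mug4 only 3 to 4 are there at a start; the rules pass over those that are not, and their reading is None.
At some moment in a run one of mug1, mug2, mug3, mug4 may be knocked a few centimetres aside while the robot is not near it.
It also fails if it takes over 208 s, if anything falls off the work surface, if the arm or the gripper's body presses on something with over 40 N, if the wrist force passes 120 N, or if a joint passes its speed limit or range.

## Working session

There is one attempt and no reset: what is moved stays moved. The work goes in short steps, Python scripts to look and compute and a tool call to move; the robot and the scene stay as the last step left them, time stands still between calls to the robot, and variables do not carry over. Pictures are saved under pics/ and viewed, at most 14 in all, crops included, and the job is handed in when it is done.

Besides the shell and the picture viewer there is one more tool, called after "Call:" by a JSON object that holds its "fn" and its "kwargs". step_arm: Moves the arm, as the interface text tells. Its arguments: {"type":"object","properties":{"targets":{"type":"array"},"force":{"type":"number"}},"required":["targets"]}

```bash
ls; mkdir -p pics; cat > h.py <<'E'
import numpy as np, cv2
from scipy.spatial.transform import Rotation as R
from bench import ctrl
def grab(n):
    st=ctrl.get_state(); im,d=ctrl.get_image(n); return st,im,d
def cam(n,st=None):
    p=ctrl.camera_params(n); K=np.array(p["intrinsics"]); D=np.array(p["distortion"])
    if "hand_eye" in p:
        T=np.eye(4); T[:3,:3]=R.from_rotvec(st["tool_rot"]).as_matrix(); T[:3,3]=st["position"]
        M=T@np.array(p["hand_eye"])
    else:
        W=np.eye(4); W[:3,:3]=cv2.Rodrigues(np.array(p["rvec"]))[0]; W[:3,3]=np.ravel(p["tvec"]); M=np.linalg.inv(W)
    return K,D,M
def cloud(n,d,st=None,uv=None):
    K,D,M=cam(n,st); h,w=d.shape
    if uv is None: v,u=np.mgrid[0:h,0:w]; uv=np.stack([u,v],-1).reshape(-1,2)
    uv=np.asarray(uv); z=d[uv[:,1].astype(int),uv[:,0].astype(int)]
    r=cv2.undistortPoints(uv.astype(np.float64).reshape(-1,1,2),K,D).reshape(-1,2)
    P=np.c_[r*z[:,None],z]; return P@M[:3,:3].T+M[:3,3]
def plane(n,uv,h,st=None):
    K,D,M=cam(n,st); r=cv2.undistortPoints(np.asarray(uv,float).reshape(-1,1,2),K,D).reshape(-1,2)
    d=np.c_[r,np.ones(len(r))]@M[:3,:3].T; o=M[:3,3]; return o+d*((h-o[2])/d[:,2])[:,None]
def save(n,im): cv2.imwrite("pics/"+n+".png",im[...,::-1])
E
python3 - <<'E'
from h import *
st,im,d=grab("top"); save("top0",im); np.savez("top0.npz",im=im,d=d)
st,im2,d2=grab("scene"); save("scene0",im2); np.savez("scene0.npz",im=im2,d=d2)
print(ctrl.tcp_to_grasp, st)
for n in("top","scene"): print(n,cam(n)[2].round(3), cam(n)[0].round(0).tolist())
print(ctrl.camera_params("wrist"))
E
```

```text
pics
-0.0187 {'time': 0.05, 'joint_positions': array([-1.09290373,  0.32180168, -0.07007434,  1.45166234,  0.02261331,
        1.37082157, -0.05689508]), 'qd': array([ 0.00126518,  0.00097653, -0.0023039 , -0.00018511, -0.00051577,
       -0.00020503, -0.00169346]), 'joint_torque': array([-4.15085078e-04, -4.92986906e+01, -4.06265985e-01, -3.13705695e+01,
       -6.41710614e-02,  3.97470233e-02,  8.82976406e-05]), 'position': array([0.29057927, 0.5808098 , 0.22148165]), 'tool_rot': array([-7.21894045e-01, -3.05719247e+00,  2.95024811e-03]), 'ft_force': array([ 0.44808059, -1.00700093, -0.02674791]), 'torque': array([-0.0334207 , -0.02538647,  0.00439259]), 'grip_force': 0.0, 'grip_width': 1.0030241175217371}
top [[ 0.003 -0.983  0.186  0.426]
 [-1.    -0.     0.014 -0.043]
 [-0.014 -0.186 -0.982  1.162]
 [ 0.     0.     0.     1.   ]] [[376.0, 0.0, 261.0], [0.0, 376.0, 185.0], [0.0, 0.0, 1.0]]
scene [[ 0.407  0.785 -0.467  1.178]
 [ 0.913 -0.35   0.208 -0.306]
 [ 0.    -0.511 -0.86   1.164]
 [ 0.     0.     0.     1.   ]] [[376.0, 0.0, 260.0], [0.0, 376.0, 190.0], [0.0, 0.0, 1.0]]
{'intrinsics': array([[290.82544338,   0.        , 256.59297979],
       [  0.        , 290.82544338, 191.94556137],
       [  0.        ,   0.        ,   1.        ]]), 'distortion': array([0.00422003, 0.        , 0.        , 0.        , 0.        ]), 'hand_eye': array([[ 5.42735256e-04, -9.61597371e-01, -2.74463481e-01,
         7.60610856e-02],
       [ 9.99999850e-01,  5.01559430e-04,  2.20200315e-04,
        -4.78469083e-04],
       [-7.40842971e-05, -2.74463559e-01,  9.61597499e-01,
        -1.61880074e-01],
       [ 0.00000000e+00,  0.00000000e+00,  0.00000000e+00,
         1.00000000e+00]])}
```

View pics/top0.png

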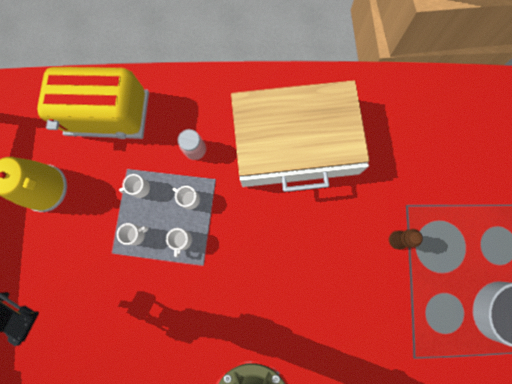

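View pics/scene0.png

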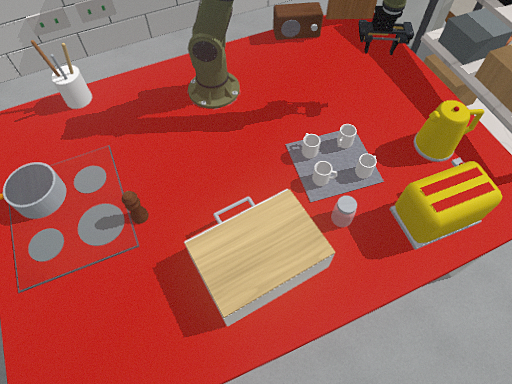

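```bash
cat > m.py <<'E'
from h import *
def mugs(n,im,d,st=None,region=None,zf=0.005):
    """rim by fitting ring of points at z near foot+78mm; handle from lower points outside the ring"""
    P=cloud(n,d,st); c=im.reshape(-1,3).astype(int)
    ok=(d.ravel()>0)&(P[:,2]>zf+0.045)&(P[:,2]<zf+0.095)&region(P)&(c.min(1)>70)&(c.max(1)-c.min(1)<40)
    m=ok.reshape(d.shape).astype(np.uint8); k,lab,s,_=cv2.connectedComponentsWithStats(m,connectivity=8)
    out=[]
    for i in range(1,k):
        if s[i,4]<40: continue
        Q=P[lab.ravel()==i]
        top=Q[Q[:,2]>zf+0.070]
        if len(top)<20: continue
        (x,y),r=cv2.minEnclosingCircle(top[:,:2].astype(np.float32))
        # algebraic circle fit on outer rim pts, refined
        o=np.array([x,y])
        for _ in range(6):
            rr=np.hypot(*(top[:,:2]-o).T); t=top[(rr>.025)&(rr<.034),:2]
            if len(t)<8: break
            A=np.c_[2*t,np.ones(len(t))]; q=np.linalg.lstsq(A,(t**2).sum(1),rcond=None)[0]; o=q[:2]
        h=Q[np.hypot(*(Q[:,:2]-o).T)>0.037,:2]-o
        a=np.degrees(np.arctan2(h[:,1].mean(),h[:,0].mean())) if len(h) else None
        out.append((o.round(4),round(float(np.hypot(*(t-o).T).mean()),4),len(h),a,len(Q),np.round(np.median(top[:,2]),4)))
    return out
E
python3 - <<'E'
from m import *
for n in("top","scene"):
    z=np.load(n+"0.npz"); im,d=z["im"],z["d"]
    P=cloud(n,d); c=im.reshape(-1,3).astype(int); hsv=cv2.cvtColor(im,cv2.COLOR_RGB2HSV).reshape(-1,3).astype(int)
    w=(abs(P[:,2]-.13)<.012)&(hsv[:,0]>8)&(hsv[:,0]<28)&(hsv[:,1]>40)&(P[:,0]>.3)&(abs(P[:,1])<.4)
    m=w.reshape(d.shape).astype(np.uint8); cs,_=cv2.findContours(m,cv2.RETR_EXTERNAL,cv2.CHAIN_APPROX_NONE); cc=max(cs,key=cv2.contourArea).reshape(-1,2)
    q=plane(n,cc,.13)[:,:2].astype(np.float32); r=cv2.minAreaRect(q); print(n,"wood",r,cv2.boxPoints(r).round(4).tolist(),np.median(P[w,2]))
    reg=lambda P:(P[:,0]>.2)&(P[:,0]<.75)&(P[:,1]>.03)&(P[:,1]<.5)
    for g in mugs(n,im,d,region=reg): print(g)
    # handle
    hb=(abs(P[:,2]-.108)<.008)&(c.max(1)-c.min(1)<40)&(P[:,1]<.1)&(P[:,1]>-.45)&(P[:,0]>.25)&(P[:,0]<.6)
    print("handle",hb.sum(),P[hb].mean(0),cv2.minAreaRect(P[hb][:,:2].astype(np.float32)) if hb.sum()>4 else 0)
    for nm,b in(("jar",(abs(P[:,2]-.103)<.01)&(P[:,1]>.02)&(P[:,1]<.25)&(P[:,0]>.5)),):
        if b.sum(): print(nm,b.sum(),P[b].mean(0))
    mt=(abs(P[:,2]-.005)<.006)&(c.max(1)-c.min(1)<40)&(P[:,1]>.05)&(P[:,1]<.5)&(P[:,0]>.25)&(P[:,0]<.75)
    print("mat",cv2.minAreaRect(P[mt][:,:2].astype(np.float32)))
E
```

```text
top wood ((0.7922210693359375, -0.13699045777320862), (0.252045214176178, 0.370411217212677), 6.299124717712402) [[0.6466000080108643, 0.0333000011742115], [0.6873000264167786, -0.33489999175071716], [0.9377999901771545, -0.30730000138282776], [0.8971999883651733, 0.0608999989926815]] 0.13060936966808578
(array([0.6318, 0.3517]), 0.0285, 12, np.float64(109.53928478528047), 248, np.float64(0.082))
(array([0.596 , 0.1933]), 0.029, 9, np.float64(57.61373116248005), 203, np.float64(0.0827))
(array([0.4854, 0.3595]), 0.029, 20, np.float64(-67.72723534138994), 243, np.float64(0.0826))
(array([0.4707, 0.2127]), 0.0286, 15, np.float64(173.68321996905624), 201, np.float64(0.0825))
handle 2 [ 0.47263111 -0.44638074  0.10247872] 0
jar 347 [0.75890081 0.18332804 0.1053239 ]
mat ((0.5462897419929504, 0.2764756679534912), (0.2903442084789276, 0.26828452944755554), 83.4664535522461)
scene wood ((0.7945496439933777, -0.13845710456371307), (0.2508974075317383, 0.36817270517349243), 6.347474098205566) [[0.6495000123977661, 0.03060000017285347], [0.6901999711990356, -0.3352999985218048], [0.9395999908447266, -0.3075000047683716], [0.8988999724388123, 0.058400001376867294]] 0.12991590880517156
(array([0.4861, 0.3591]), 0.0287, 16, np.float64(-66.68809266001716), 227, np.float64(0.0822))
(array([0.4728, 0.2116]), 0.029, 4, np.float64(173.27389769481607), 219, np.float64(0.082))
(array([0.6336, 0.3512]), 0.029, 3, np.float64(105.72656329806485), 228, np.float64(0.0818))
(array([0.5971, 0.1909]), 0.0292, 17, np.float64(56.6797663802302), 244, np.float64(0.0813))
handle 0 [nan nan nan] 0
jar 312 [0.77184185 0.17472663 0.10422683]
mat ((0.5441915988922119, 0.25205278396606445), (0.36022883653640747, 0.2708986699581146), 82.82067108154297)<stdin>:12: RuntimeWarning: Mean of empty slice.
  ret = um.true_divide(
```

Call:
{"fn": "step_arm", "kwargs": {"targets": [[1.64,-3.69,-0.2,0,0,-2.85,0.32],[1.64,-3.69,-0.2,0,0,-2.85,0.32],[1.64,-3.69,-0.2,0,0,-2.85,0.32],[1.64,-3.69,-0.2,0,0,-2.85,0.32],[1.64,-3.69,-0.2,0,0,-2.85,0.32]]}}

```text
time: 0.52
position: [0.3731, 0.3948, 0.212]
tool_rot: [-1.099, -2.943, 0.001]
ft_force: [1.3, 0.4, 0.3]
grip_width: 0.71
grip_force: 0.0
```

Call:
{"fn": "step_arm", "kwargs": {"targets": [[1.64,-3.69,-0.2,0,0,-2.85,0.32],[1.64,-3.69,-0.2,0,0,-2.85,0.32],[1.64,-3.69,-0.2,0,0,-2.85,0.32],[1.64,-3.69,-0.2,0,0,-2.85,0.32],[1.64,-3.69,-0.2,0,0,-2.85,0.32]]}}

```text
time: 0.93
position: [0.455, 0.2103, 0.2023]
tool_rot: [-1.455, -2.784, 0.0]
ft_force: [1.0, 0.8, 0.2]
grip_width: 0.359
grip_force: 0.0
```

Call:
{"fn": "step_arm", "kwargs": {"targets": [[1.64,-3.69,-0.2,0,0,-2.85,0.32],[1.64,-3.69,-0.2,0,0,-2.85,0.32],[1.64,-3.69,-0.2,0,0,-2.85,0.32],[1.64,-3.69,-0.2,0,0,-2.85,0.32],[1.64,-3.69,-0.2,0,0,-2.85,0.32]]}}

```text
time: 1.35
position: [0.5369, 0.0259, 0.1924]
tool_rot: [-1.79, -2.582, -0.0]
ft_force: [0.6, 0.9, 0.6]
grip_width: 0.323
grip_force: 0.0
```

Call:
{"fn": "step_arm", "kwargs": {"targets": [[1.64,-3.69,-0.2,0,0,-2.85,0.32],[1.64,-3.69,-0.2,0,0,-2.85,0.32],[1.64,-3.69,-0.2,0,0,-2.85,0.32],[1.64,-3.69,-0.2,0,0,-2.85,0.32],[1.64,-3.69,-0.2,0,0,-2.85,0.32]]}}

```text
time: 1.77
position: [0.6191, -0.1582, 0.1821]
tool_rot: [-2.095, -2.34, 0.0]
ft_force: [0.6, -0.7, 0.7]
grip_width: 0.318
grip_force: 0.0
```

Call:
{"fn": "step_arm", "kwargs": {"targets": [[0,0,0,0,0,0,0.32],[0,0,0,0,0,0,0.32],[0,0,0,0,0,0,0.32],[0,0,0,0,0,0,0.32],[0,0,0,0,0,0,0.32]]}}

```text
time: 2.18
position: [0.6189, -0.1545, 0.1827]
tool_rot: [-2.09, -2.345, -0.002]
ft_force: [-0.2, 0.6, 0.6]
grip_width: 0.319
grip_force: 0.0
```

```bash
cat >> h.py <<'E'
def pose(st):
    m=R.from_rotvec(st["tool_rot"]).as_matrix(); return np.round(st["position"],4), round(float(np.degrees(np.arctan2(m[1,1],m[0,1]))),2), np.round(np.degrees(np.arccos(-m[2,2])),2)
E
python3 - <<'E'
from h import *
st,im,d=grab("wrist"); save("w1",im); print(pose(st),st["time"],st["joint_positions"].round(2),st["grip_width"])
P=cloud("wrist",d,st); c=im.reshape(-1,3).astype(int)
b=(abs(P[:,2]-.108)<.008)&(c.max(1)-c.min(1)<40)&(P[:,0]>.55)&(P[:,0]<.65)&(abs(P[:,1]+.157)<.09)
print(b.sum(),P[b].mean(0),cv2.minAreaRect(P[b][:,:2].astype(np.float32)))
E
```

```text
(array([ 0.6189, -0.1545,  0.1827]), 6.6, np.float64(0.07)) 2.1833 [-0.25  0.35  0.57  1.56 -0.19  1.29  0.47] 0.31890538146738645
2598 [ 0.6229787  -0.12667412  0.10960646] ((0.6279099583625793, -0.13598337769508362), (0.04429704695940018, 0.13758204877376556), 0.08877436071634293)
```

View pics/w1.png

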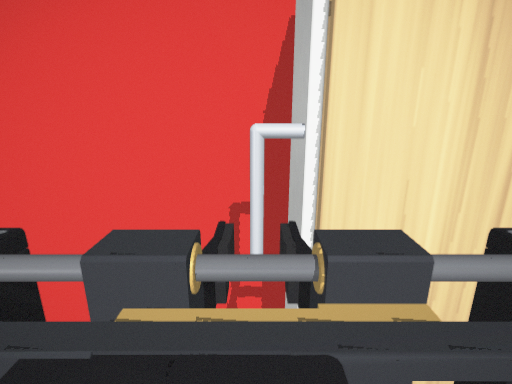

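Call:
{"fn": "step_arm", "kwargs": {"targets": [[0,0,-1.94,0,0,0,0.32],[0,0,-1.94,0,0,0,0.32],[0,0,-1.94,0,0,0,0.32],[0,0,-1.94,0,0,0,0.32],[0,0,-1.94,0,0,0,0.32]]}}

```text
time: 2.65
position: [0.619, -0.1552, 0.0852]
tool_rot: [2.091, 2.344, 0.002]
ft_force: [-0.4, 0.5, -0.0]
grip_width: 0.319
grip_force: 0.0
```

Call:
{"fn": "step_arm", "kwargs": {"targets": [[0,0,0,0,0,0,0.32],[0,0,0,0,0,0,0],[0,0,0,0,0,0,0],[0,0,0,0,0,0,0],[0,0,0,0,0,0,0]], "force": 25}}

```text
time: 3.07
position: [0.6191, -0.1568, 0.0874]
tool_rot: [2.093, 2.342, 0.001]
ft_force: [-2.9, 1.6, 3.7]
grip_width: 0.127
grip_force: 25.0
```

Call:
{"fn": "step_arm", "kwargs": {"targets": [[-1.0,-0.11,0,0,0,0,0],[-1.5,-0.17,0,0,0,0,0],[-1.5,-0.17,0,0,0,0,0],[-1.5,-0.17,0,0,0,0,0],[-1.5,-0.17,0,0,0,0,0]]}}

```text
time: 3.48
position: [0.5507, -0.1645, 0.0873]
tool_rot: [2.09, 2.34, 0.006]
ft_force: [1.4, -0.0, 2.5]
grip_width: 0.127
grip_force: 25.0
```

Call:
{"fn": "step_arm", "kwargs": {"targets": [[-1.5,-0.17,0,0,0,0,0],[-1.5,-0.17,0,0,0,0,0],[-1.5,-0.17,0,0,0,0,0],[-1.5,-0.17,0,0,0,0,0],[-1.5,-0.17,0,0,0,0,0]]}}

```text
time: 3.9
position: [0.4756, -0.1728, 0.0873]
tool_rot: [2.09, 2.34, 0.006]
ft_force: [2.5, 0.3, 2.6]
grip_width: 0.124
grip_force: 25.0
```

Call:
{"fn": "step_arm", "kwargs": {"targets": [[-1.5,-0.17,0,0,0,0,0],[-1.5,-0.17,0,0,0,0,0],[-1.5,-0.17,0,0,0,0,0],[-1.5,-0.17,0,0,0,0,0],[-1.5,-0.17,0,0,0,0,0]]}}

```text
time: 4.32
position: [0.4006, -0.1812, 0.0873]
tool_rot: [2.091, 2.34, 0.007]
ft_force: [2.3, 1.5, 3.3]
grip_width: 0.127
grip_force: 25.0
```

Call:
{"fn": "step_arm", "kwargs": {"targets": [[-0.3,-0.03,0,0,0,0,0],[0,0,0,0,0,0,0],[0,0,0,0,0,0,0],[0,0,0,0,0,0,0],[0,0,0,0,0,0,0]]}}

```text
time: 4.73
position: [0.3968, -0.1816, 0.0872]
tool_rot: [2.093, 2.341, 0.004]
ft_force: [-1.5, 2.4, 8.9]
grip_width: 0.123
grip_force: 25.0
```

Call:
{"fn": "step_arm", "kwargs": {"targets": [[0,0,0,0,0,0,0.32],[0,0,0,0,0,0,0.32],[0,0,0,0,0,0,0.32],[0,0,1,0,0,0,0.32],[0,0,3,0,0,0,0.32]]}}

```text
time: 5.15
position: [0.3927, -0.1811, 0.1233]
tool_rot: [-2.09, -2.338, 0.007]
ft_force: [0.1, 0.7, -0.4]
grip_width: 0.313
grip_force: 0.0
```

Call:
{"fn": "step_arm", "kwargs": {"targets": [[0,0,4,0,0,0,1],[0,4,3,0,0,0,1],[0,4.1,0,0,0,0,1],[0,4.1,0,0,0,0,1],[0,4.1,0,0,0,0,1]]}}

```text
time: 5.57
position: [0.3961, -0.0241, 0.1923]
tool_rot: [2.094, 2.339, 0.004]
ft_force: [0.7, 0.2, -0.5]
grip_width: 0.613
grip_force: 0.0
```

Call:
{"fn": "step_arm", "kwargs": {"targets": [[2,3.5,0,0,0,0,1],[2,3.5,0,0,0,0,1],[2,3.5,0,0,0,0,1],[0,0,0,0,0,0,1],[0,0,0,0,0,0,1]]}}

```text
time: 5.98
position: [0.4562, 0.0813, 0.1907]
tool_rot: [2.088, 2.346, -0.002]
ft_force: [-0.0, -0.1, -0.7]
grip_width: 0.963
grip_force: 0.0
```

```bash
python3 - <<'E'
from m import *
st,im,d=grab("top"); save("top1",im)
st2,im2,d2=grab("scene"); 
save("c1",np.hstack([cv2.resize(im[150:280,210:390],None,fx=2.2,fy=2.2),cv2.resize(im2[140:270,110:290],None,fx=2.2,fy=2.2)]))
reg=lambda P:(P[:,0]>.2)&(P[:,0]<.75)&(P[:,1]>.03)&(P[:,1]<.5)
U=np.array([.6690,-.1515]); ux=np.array([.9939,.1103]); uy=np.array([-.1103,.9939])
def regd(P):
    q=P[:,:2]-U; return ((q@ux)<-.016)&((q@ux)>-.225)&(abs(q@uy)<.165)
print(pose(st))
for n,i,dd in(("top",im,d),("scene",im2,d2)):
    for g in mugs(n,i,dd,region=reg): print(g)
    for g in mugs(n,i,dd,region=regd,zf=.022): print("drw",g,(g[0]-U)@ux,(g[0]-U)@uy)
    P=cloud(n,dd);q=P[:,:2]-U;a,b=q@ux,q@uy
    k=(abs(P[:,2]-.115)<.004)&(a<-.19)&(a>-.26)&(abs(b)<.18); print("panel top a range",np.percentile(a[k],[2,50,98]) if k.sum() else None,k.sum())
E
```

```text
(array([0.4562, 0.0813, 0.1907]), 6.66, np.float64(0.07))
(array([0.6317, 0.3514]), 0.0286, 11, np.float64(108.7341646322864), 248, np.float64(0.0823))
(array([0.596 , 0.1934]), 0.029, 9, np.float64(57.579818561871164), 190, np.float64(0.0823))
(array([0.4852, 0.3595]), 0.0291, 18, np.float64(-67.48852053388329), 244, np.float64(0.0827))
drw (array([ 0.5359, -0.1617]), 0.0289, 18, np.float64(48.6111760385457), 180, np.float64(0.1004)) -0.13341315 0.004543149999999984
panel top a range [-0.24937544 -0.23045582 -0.22424425] 571
(array([0.4855, 0.3591]), 0.029, 16, np.float64(-65.90314941994441), 230, np.float64(0.0825))
(array([0.4729, 0.2112]), 0.029, 4, np.float64(172.63561164390788), 220, np.float64(0.0814))
(array([0.6327, 0.3518]), 0.0292, 3, np.float64(104.72191559703404), 230, np.float64(0.0811))
(array([0.5969, 0.1907]), 0.029, 16, np.float64(56.394307620227806), 245, np.float64(0.0815))
drw (array([ 0.4433, -0.1767]), 0.0296, 522, np.float64(-39.19974366527841), 664, np.float64(0.1055)) -0.22710279 -0.00015156999999999988
drw (array([ 0.5384, -0.1612]), 0.0288, 17, np.float64(47.43469063176542), 242, np.float64(0.0988)) -0.13087325000000005 0.004764349999999991
panel top a range [-0.25042106 -0.227835   -0.22106999] 357
```

View pics/c1.png

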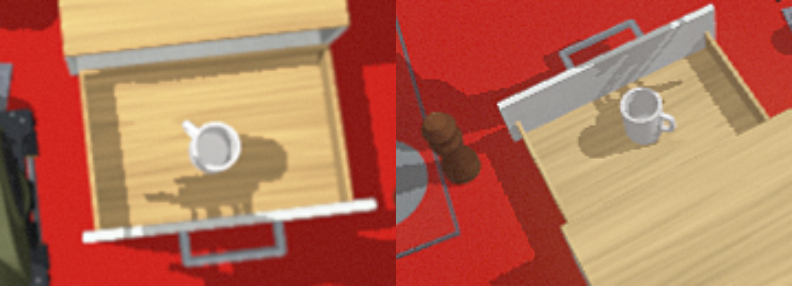

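Call:
{"fn": "step_arm", "kwargs": {"targets": [[0.81,-2.43,0,0,0,-4.87,1],[0.81,-2.43,0,0,0,-4.87,1],[0.81,-2.43,0,0,0,-4.87,1],[0.81,-2.43,0,0,0,-4.87,1],[0.81,-2.43,0,0,0,-4.87,1]]}}

```text
time: 6.5
position: [0.4958, -0.0449, 0.1912]
tool_rot: [2.547, 1.839, 0.001]
ft_force: [-0.2, 0.7, -0.5]
grip_width: 1.001
grip_force: 0.0
```

Call:
{"fn": "step_arm", "kwargs": {"targets": [[0.81,-2.43,0,0,0,-4.87,1],[0.81,-2.43,0,0,0,-4.87,1],[0.81,-2.43,0,0,0,-4.87,1],[0.81,-2.43,0,0,0,-4.87,1],[0.81,-2.43,0,0,0,-4.87,1]]}}

```text
time: 6.92
position: [0.5359, -0.1665, 0.1914]
tool_rot: [2.877, 1.261, 0.001]
ft_force: [0.7, 0.6, -1.1]
grip_width: 1.001
grip_force: 0.0
```

Call:
{"fn": "step_arm", "kwargs": {"targets": [[0,0,0,0,0,0,1],[0,0,0,0,0,0,1],[0,0,0,0,0,0,1],[0,0,0,0,0,0,1],[0,0,0,0,0,0,1]]}}

```text
time: 7.33
position: [0.5366, -0.1624, 0.1908]
tool_rot: [-2.871, -1.274, -0.001]
ft_force: [0.4, 0.1, -0.5]
grip_width: 1.002
grip_force: 0.0
```

```bash
cat > go.py <<'E'
import sys; from h import *
x,y,yaw=map(float,sys.argv[1:4]); st=ctrl.get_state(); p,a,t=pose(st)
print(st["time"],p,a,t,st["joint_positions"].round(2),"d cm",((np.array([x,y])-p[:2])*100).round(2),"turn",round((yaw-a+180)%360-180,2),"grip",round(st["grip_width"]*87,1))
E
python3 go.py .537 -.1615 -42; python3 - <<'E'
from h import *
st,im,d=grab("wrist"); save("w2",im)
E
```

```text
7.3333 [ 0.5366 -0.1624  0.1908] -42.16 0.04 [-0.21  0.16  0.51  1.74 -0.08  1.27 -0.42] d cm [0.04 0.09] turn 0.16 grip 87.2
```

View pics/w2.png

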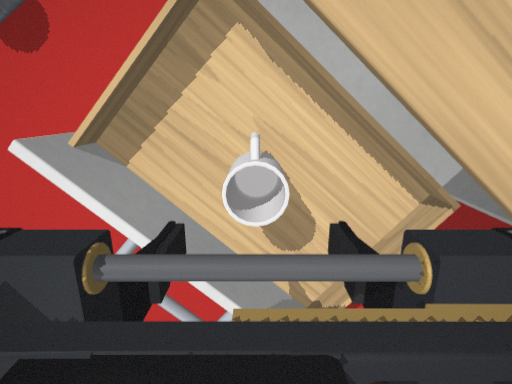

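```bash
cat > wm.py <<'E'
from m import *
import sys
def wmug(zf,cx,cy,rad=.085):
    st,im,d=grab("wrist"); P=cloud("wrist",d,st)
    c=im.reshape(-1,3).astype(int); g=(d.ravel()>0)&(np.hypot(P[:,0]-cx,P[:,1]-cy)<rad)&(c.max(1)-c.min(1)<45)&(c.min(1)>80)
    top=P[g&(abs(P[:,2]-zf-.078)<.006)]; o=np.median(top[:,:2],0)
    for _ in range(8):
        rr=np.hypot(*(top[:,:2]-o).T); t=top[(rr>.024)&(rr<.034),:2]
        q=np.linalg.lstsq(np.c_[2*t,np.ones(len(t))],(t**2).sum(1),rcond=None)[0]; o=q[:2]
    h=P[g&(P[:,2]>zf+.05)&(P[:,2]<zf+.07)]; rr=np.hypot(*(h[:,:2]-o).T); h=h[(rr>.036)&(rr<.058),:2]-o
    a=np.degrees(np.arctan2(*h.mean(0)[::-1])) if len(h) else np.nan
    return o,np.hypot(*(t-o).T).mean(),len(h),a,np.median(top[:,2]),pose(st)
if __name__=="__main__":
    zf,cx,cy=map(float,sys.argv[1:4]); r=wmug(zf,cx,cy); print(r)
    p,yaw,_=r[5]; print("d cm",((r[0]-p[:2])*100).round(2),"dz",round((zf+.045-p[2])*100,2),"turn to perp",(r[3]-90-yaw+90)%180-90, "final tgt 186.3 -> turn",(186.3-r[3]+180)%360-180)
E
python3 wm.py .022 .537 -.1615
```

```text
(array([ 0.53570526, -0.16039671]), np.float64(0.02858704090316203), 166, np.float64(48.64979366099248), np.float64(0.09915532952154826), (array([ 0.5367, -0.1624,  0.1907]), -42.17, np.float64(0.04)))
d cm [-0.1  0.2] dz -12.37 turn to perp 0.8197936609924739 final tgt 186.3 -> turn 137.65020633900753
```

Call:
{"fn": "step_arm", "kwargs": {"targets": [[-0.05,0.1,-2.46,0,0,0.8,1],[0,0,-2.46,0,0,0,1],[0,0,-2.46,0,0,0,1],[0,0,-2.46,0,0,0,1],[0,0,-2.46,0,0,0,1]]}}

```text
time: 7.85
position: [0.5364, -0.1618, 0.0667]
tool_rot: [2.863, 1.293, 0.001]
ft_force: [0.3, -0.8, 0.3]
grip_width: 0.999
grip_force: 0.0
```

Call:
{"fn": "step_arm", "kwargs": {"targets": [[0,0,0,0,0,0,1],[0,0,0,0,0,0,0.5],[0,0,0,0,0,0,0.5],[0,0,0,0,0,0,0.5],[0,0,0,0,0,0,0.5]], "force": 20}}

```text
time: 8.27
position: [0.5376, -0.1628, 0.0694]
tool_rot: [2.862, 1.291, 0.004]
ft_force: [-0.0, 0.3, 0.5]
grip_width: 0.785
grip_force: 0.0
```

Call:
{"fn": "step_arm", "kwargs": {"targets": [[0,0,0,0,0,0,0.5],[0,0,0,0,0,0,0.5],[0,0,0.5,0,0,0,0.5],[0,0,0.5,0,0,0,0.5],[0,0,0,0,0,0,0.5]]}}

```text
time: 8.68
position: [0.5369, -0.1629, 0.0786]
tool_rot: [2.863, 1.29, 0.002]
ft_force: [0.2, 0.0, -2.1]
grip_width: 0.704
grip_force: 20.0
```

```bash
python3 - <<'E'
U=__import__("numpy").array([.6690,-.1515]); import numpy as np
ux=np.array([.9939,.1103]); uy=np.array([-.1103,.9939]); o=U-.2237*ux
for n,(x,y) in dict(BM=(.165,0),BL=(.165,.108),BR=(.165,-.108),FL=(.062,.09),FR=(.062,-.09)).items(): print(n,(o+x*ux+y*uy).round(4))
E
python3 go.py .607 -.1579 96.3
```

```text
BM [ 0.6107 -0.158 ]
BL [ 0.5987 -0.0506]
BR [ 0.6226 -0.2653]
FL [ 0.4984 -0.0799]
FR [ 0.5182 -0.2588]
8.6833 [ 0.5369 -0.1629  0.0786] -41.48 0.1 [-0.18  0.27  0.49  1.86 -0.14  1.05 -0.36] d cm [7.01 0.5 ] turn 137.78 grip 61.3
```

Call:
{"fn": "step_arm", "kwargs": {"targets": [[0.37,0.03,0,0,0,6.87,0.5],[0.37,0.03,0,0,0,6.87,0.5],[0.37,0.03,0,0,0,6.87,0.5],[0.37,0.03,0,0,0,6.87,0.5],[0.37,0.03,0,0,0,6.87,0.5]]}}

```text
time: 9.1
position: [0.5548, -0.1611, 0.0773]
tool_rot: [-2.349, -2.086, 0.0]
ft_force: [-0.1, 0.8, -1.8]
grip_width: 0.705
grip_force: 20.0
```

Call:
{"fn": "step_arm", "kwargs": {"targets": [[0.37,0.03,0,0,0,6.87,0.5],[0.37,0.03,0,0,0,6.87,0.5],[0.37,0.03,0,0,0,6.87,0.5],[0.37,0.03,0,0,0,6.87,0.5],[0.37,0.03,0,0,0,6.87,0.5]]}}

```text
time: 9.52
position: [0.5733, -0.1596, 0.0773]
tool_rot: [-1.628, -2.686, 0.0]
ft_force: [1.0, 0.3, -2.2]
grip_width: 0.706
grip_force: 20.0
```

Call:
{"fn": "step_arm", "kwargs": {"targets": [[0.37,0.03,0,0,0,6.87,0.5],[0.37,0.03,0,0,0,6.87,0.5],[0.37,0.03,0,0,0,6.87,0.5],[0.37,0.03,0,0,0,6.87,0.5],[0.37,0.03,0,0,0,6.87,0.5]]}}

```text
time: 9.93
position: [0.5917, -0.1582, 0.0772]
tool_rot: [-0.762, -3.047, 0.0]
ft_force: [-0.4, -0.7, -2.0]
grip_width: 0.707
grip_force: 20.0
```

Call:
{"fn": "step_arm", "kwargs": {"targets": [[0.37,0.03,0,0,0,6.87,0.5],[0.37,0.03,0,0,0,6.87,0.5],[0.37,0.03,0,0,0,6.87,0.5],[0.37,0.03,0,0,0,6.87,0.5],[0.37,0.03,0,0,0,6.87,0.5]]}}

```text
time: 10.35
position: [0.6102, -0.1567, 0.0771]
tool_rot: [0.171, -3.136, -0.0]
ft_force: [-0.2, 0.8, -2.0]
grip_width: 0.71
grip_force: 20.0
```

Call:
{"fn": "step_arm", "kwargs": {"targets": [[0,0,0,0,0,0,0.5],[0,0,0,0,0,0,0.5],[0,0,0,0,0,0,0.5],[0,0,0,0,0,0,0.5],[0,0,0,0,0,0,0.5]]}}

```text
time: 10.77
position: [0.6101, -0.1566, 0.0775]
tool_rot: [0.16, -3.137, -0.0]
ft_force: [0.4, -0.1, -1.8]
grip_width: 0.704
grip_force: 20.0
```

```bash
python3 go.py .6107 -.158 95.5
```

```text
10.7667 [ 0.6101 -0.1566  0.0775] 95.85 0.01 [ 0.12  0.38  0.12  1.67 -0.05  1.09  1.92] d cm [ 0.06 -0.14] turn -0.35 grip 61.2
```

Call:
{"fn": "step_arm", "kwargs": {"targets": [[0,0,-0.4,0,0,0,0.5],[0,0,-0.4,0,0,0,0.5],[0,0,-0.15,0,0,0,0.5],[0,0,-0.05,0,0,0,0.5],[0,0,0,0,0,0,0.5]]}}

```text
time: 11.18
position: [0.6109, -0.1567, 0.0688]
tool_rot: [-0.162, 3.136, -0.0]
ft_force: [-0.8, -0.2, 5.7]
grip_width: 0.709
grip_force: 19.8
```

Call:
{"fn": "step_arm", "kwargs": {"targets": [[0,0,0,0,0,0,0.88],[0,0,0,0,0,0,0.88],[0,0,0,0,0,0,0.88],[0,0,0.5,0,0,0,0.88],[0,0,2,0,0,0,0.88]]}}

```text
time: 11.6
position: [0.6076, -0.1558, 0.0894]
tool_rot: [0.162, -3.131, -0.003]
ft_force: [-1.0, -0.9, 0.2]
grip_width: 0.869
grip_force: 0.0
```

Call:
{"fn": "step_arm", "kwargs": {"targets": [[0,0,3.5,0,0,0,1],[0,0,3.5,0,0,0,1],[0,0,3,0,0,0,1],[0,0,0,0,0,0,1],[0,0,0,0,0,0,1]]}}

```text
time: 12.02
position: [0.6117, -0.1569, 0.1954]
tool_rot: [-0.162, 3.132, -0.002]
ft_force: [0.5, -0.4, -0.2]
grip_width: 0.996
grip_force: 0.0
```

```bash
python3 wm.py .022 .6107 -.158; cat > look.py <<'E'
from m import *
reg=lambda P:(P[:,0]>.2)&(P[:,0]<.75)&(P[:,1]>.03)&(P[:,1]<.5)
U=np.array([.6690,-.1515]); ux=np.array([.9939,.1103]); uy=np.array([-.1103,.9939])
def regd(P):
    q=P[:,:2]-U; return ((q@ux)<-.016)&((q@ux)>-.219)&(abs(q@uy)<.165)
for n in("top","scene"):
    st,im,d=grab(n)
    for g in mugs(n,im,d,region=reg): print(n,g[0],g[1],g[2],g[3])
    for g in mugs(n,im,d,region=regd,zf=.022): print("drw",g[0],g[1:4],"xy",(g[0]-U)@ux+.2237,(g[0]-U)@uy)
E
python3 look.py; python3 go.py .472 .2115 83
```

```text
(array([ 0.60838994, -0.15792979]), np.float64(0.028546318855595533), 164, np.float64(-173.6275737107651), np.float64(0.09925650535257424), (array([ 0.6117, -0.1569,  0.1954]), 95.92, np.float64(0.29)))
d cm [-0.33 -0.1 ] dz -12.84 turn to perp 0.4524262892348929 final tgt 186.3 -> turn -0.07242628923495431
top [0.6317 0.3516] 0.0285 13 109.41466021672802
top [0.596  0.1934] 0.029 9 57.57885221515941
top [0.4852 0.3595] 0.0289 19 -67.30501579668649
top [0.4707 0.2125] 0.0286 15 173.59702724732128
scene [0.4859 0.3596] 0.0291 16 -66.17981862461448
scene [0.4729 0.2117] 0.0289 4 173.34946190831826
scene [0.6332 0.3517] 0.029 3 106.52422903222836
scene [0.5972 0.1906] 0.0291 17 56.6605357510842
drw [ 0.6128 -0.1579] (0.0288, 7, np.float64(-173.23585094654644)) xy 0.16713689999999998 -0.00016210000000001364
12.1667 [ 0.6094 -0.1563  0.191 ] 95.93 0.15 [ 0.11  0.29  0.12  1.55 -0.04  1.3   1.91] d cm [-13.74  36.78] turn -12.93 grip 87.1
```

Call:
{"fn": "step_arm", "kwargs": {"targets": [[-1.37,3.68,0,0,0,-1.29,1],[-1.37,3.68,0,0,0,-1.29,1],[-1.37,3.68,0,0,0,-1.29,1],[-1.37,3.68,0,0,0,-1.29,1],[-1.37,3.68,0,0,0,-1.29,1]]}}

```text
time: 12.58
position: [0.5399, 0.029, 0.1908]
tool_rot: [-0.016, -3.139, 0.0]
ft_force: [0.6, -0.5, -0.1]
grip_width: 0.997
grip_force: 0.0
```

Call:
{"fn": "step_arm", "kwargs": {"targets": [[-1.37,3.68,0,0,0,-1.29,1],[-1.37,3.68,0,0,0,-1.29,1],[-1.37,3.68,0,0,0,-1.29,1],[-1.37,3.68,0,0,0,-1.29,1],[-1.37,3.68,0,0,0,-1.29,1]]}}

```text
time: 13.0
position: [0.4714, 0.2127, 0.1911]
tool_rot: [-0.193, -3.133, 0.002]
ft_force: [1.2, -0.2, -0.1]
grip_width: 1.001
grip_force: 0.0
```

Call:
{"fn": "step_arm", "kwargs": {"targets": [[0,0,0,0,0,0,1],[0,0,0,0,0,0,1],[0,0,0,0,0,0,1],[0,0,0,0,0,0,1],[0,0,0,0,0,0,1]]}}

```text
time: 13.42
position: [0.4738, 0.2097, 0.192]
tool_rot: [-0.196, -3.135, 0.001]
ft_force: [0.4, -0.3, -0.4]
grip_width: 0.993
grip_force: 0.0
```

```bash
python3 wm.py .005 .472 .2115
```

```text
(array([0.46986847, 0.21478084]), np.float64(0.02854282889701957), 140, np.float64(172.27094591102096), np.float64(0.08231060310915503), (array([0.4738, 0.2097, 0.192 ]), 82.86, np.float64(0.06)))
d cm [-0.39  0.51] dz -14.2 turn to perp -0.5890540889790401 final tgt 186.3 -> turn 14.029054088979052
```

Call:
{"fn": "step_arm", "kwargs": {"targets": [[-0.25,0.3,-2.84,0,0,-0.6,1],[0,0,-2.84,0,0,0,1],[0,0,-2.84,0,0,0,1],[0,0,-2.84,0,0,0,1],[0,0,-2.84,0,0,0,1]]}}

```text
time: 13.88
position: [0.4713, 0.2134, 0.0495]
tool_rot: [0.21, 3.134, 0.0]
ft_force: [0.6, -0.9, -0.1]
grip_width: 1.003
grip_force: 0.0
```

Call:
{"fn": "step_arm", "kwargs": {"targets": [[0,0,0,0,0,0,1],[0,0,0,0,0,0,0.5],[0,0,0,0,0,0,0.5],[0,0,0,0,0,0,0.5],[0,0,0,0,0,0,0.5]]}}

```text
time: 14.3
position: [0.4723, 0.2151, 0.0526]
tool_rot: [0.208, 3.131, 0.003]
ft_force: [-0.3, -0.2, 0.0]
grip_width: 0.785
grip_force: 0.0
```

Call:
{"fn": "step_arm", "kwargs": {"targets": [[0,0,0,0,0,0,0.5],[0,0,0,0,0,0,0.5],[0,0,0,0,0,0,0.5],[0,0,1,0,0,0,0.5],[0,0,2,0,0,0,0.5]]}}

```text
time: 14.72
position: [0.4683, 0.2134, 0.0787]
tool_rot: [-0.207, -3.129, 0.004]
ft_force: [0.6, 0.6, -3.7]
grip_width: 0.708
grip_force: 20.0
```

Call:
{"fn": "step_arm", "kwargs": {"targets": [[0,0,3,0,0,0,0.5],[0,0,3,0,0,0,0.5],[0,0,3,0,0,0,0.5],[0,0,1,0,0,0,0.5],[0,0,0,0,0,0,0.5]]}}

```text
time: 15.13
position: [0.4724, 0.2154, 0.1837]
tool_rot: [0.207, 3.13, 0.004]
ft_force: [0.6, 0.9, -3.0]
grip_width: 0.704
grip_force: 20.0
```

```bash
python3 go.py .6226 -.2653 96.8
```

```text
15.1333 [0.4724 0.2154 0.1837] 82.43 0.34 [-0.32  0.07 -0.16  1.83  0.01  1.24  0.95] d cm [ 15.02 -48.07] turn 14.37 grip 61.2
```

Call:
{"fn": "step_arm", "kwargs": {"targets": [[1,-3.2,0,0,0,0.96,0.5],[1,-3.2,0,0,0,0.96,0.5],[1,-3.2,0,0,0,0.96,0.5],[1,-3.2,0,0,0,0.96,0.5],[1,-3.2,0,0,0,0.96,0.5]]}}

```text
time: 15.55
position: [0.5194, 0.0528, 0.178]
tool_rot: [-0.074, -3.137, 0.001]
ft_force: [0.2, 0.2, -2.2]
grip_width: 0.706
grip_force: 20.0
```

Call:
{"fn": "step_arm", "kwargs": {"targets": [[1,-3.2,0,0,0,0.96,0.5],[1,-3.2,0,0,0,0.96,0.5],[1,-3.2,0,0,0,0.96,0.5],[1,-3.2,0,0,0,0.96,0.5],[1,-3.2,0,0,0,0.96,0.5]]}}

```text
time: 15.97
position: [0.5695, -0.1069, 0.1777]
tool_rot: [0.057, -3.137, -0.001]
ft_force: [0.1, 0.0, -2.7]
grip_width: 0.707
grip_force: 20.0
```

Call:
{"fn": "step_arm", "kwargs": {"targets": [[1,-3.2,0,0,0,0.96,0.5],[1,-3.2,0,0,0,0.96,0.5],[1,-3.2,0,0,0,0.96,0.5],[1,-3.2,0,0,0,0.96,0.5],[1,-3.2,0,0,0,0.96,0.5]]}}

```text
time: 16.38
position: [0.6197, -0.2664, 0.1772]
tool_rot: [0.188, -3.132, -0.003]
ft_force: [1.1, -1.0, -2.7]
grip_width: 0.708
grip_force: 20.0
```

Call:
{"fn": "step_arm", "kwargs": {"targets": [[0,0,0,0,0,0,0.5],[0,0,0,0,0,0,0.5],[0,0,0,0,0,0,0.5],[0,0,0,0,0,0,0.5],[0,0,0,0,0,0,0.5]]}}

```text
time: 16.8
position: [0.6208, -0.2634, 0.1799]
tool_rot: [0.191, -3.135, -0.002]
ft_force: [-0.7, 0.9, -1.4]
grip_width: 0.708
grip_force: 20.0
```

```bash
python3 go.py .6226 -.2653 96.8
```

```text
16.8 [ 0.6208 -0.2634  0.1799] 96.96 0.1 [ 0.22  0.39  0.19  1.45 -0.07  1.31  2.11] d cm [ 0.18 -0.19] turn -0.16 grip 61.6
```

Call:
{"fn": "step_arm", "kwargs": {"targets": [[0.2,-0.15,-3,0,0,0,0.5],[0,0,-3,0,0,0,0.5],[0,0,-3,0,0,0,0.5],[0,0,-1.5,0,0,0,0.5],[0,0,-0.5,0,0,0,0.5]]}}

```text
time: 17.22
position: [0.6215, -0.2642, 0.0687]
tool_rot: [0.19, -3.132, -0.005]
ft_force: [-4.1, 4.5, 11.4]
grip_width: 0.71
grip_force: 19.8
```

Call:
{"fn": "step_arm", "kwargs": {"targets": [[0,0,-0.2,0,0,0,0.5],[0,0,0,0,0,0,0.5],[0,0,0,0,0,0,0.5],[0,0,0,0,0,0,0.88],[0,0,0,0,0,0,0.88]]}}

```text
time: 17.63
position: [0.6235, -0.2675, 0.0697]
tool_rot: [-0.187, 3.134, -0.002]
ft_force: [-0.4, 0.4, 0.1]
grip_width: 0.787
grip_force: 0.0
```

Call:
{"fn": "step_arm", "kwargs": {"targets": [[0,0,0,0,0,0,0.88],[0,0,0.5,0,0,0,0.88],[0,0,2,0,0,0,0.88],[0,0,3.5,0,0,0,1],[0,0,3.5,0,0,0,1]]}}

```text
time: 18.05
position: [0.6219, -0.2668, 0.1639]
tool_rot: [0.187, -3.134, -0.001]
ft_force: [1.0, 0.7, 0.4]
grip_width: 0.951
grip_force: 0.0
```

Call:
{"fn": "step_arm", "kwargs": {"targets": [[0,0,3,0,0,0,1],[0,0,0,0,0,0,1],[0,0,0,0,0,0,1],[0,0,0,0,0,0,1],[0,0,0,0,0,0,1]]}}

```text
time: 18.47
position: [0.622, -0.2666, 0.1921]
tool_rot: [0.187, -3.134, -0.002]
ft_force: [0.6, -1.3, -0.1]
grip_width: 1.002
grip_force: 0.0
```

```bash
python3 wm.py .022 .6226 -.2653;python3 look.py; python3 go.py .5965 .192 -33
```

```text
(array([ 0.62200851, -0.26744384]), np.float64(0.02857850416595362), 168, np.float64(-173.1990384285969), np.float64(0.0992899676524269), (array([ 0.622 , -0.2666,  0.1921]), 96.83, np.float64(0.15)))
d cm [ 0.   -0.08] dz -12.51 turn to perp -0.029038428596891208 final tgt 186.3 -> turn -0.5009615714030815
top [0.6318 0.3516] 0.0285 11 109.43274140870584
top [0.596  0.1933] 0.0289 9 57.64337907986704
top [0.4853 0.3597] 0.029 17 -67.38362006552657
drw [ 0.6474 -0.2749] (nan, 0, None) xy 0.18862073999999995 -0.12026477999999997
drw [ 0.6123 -0.1581] (0.0288, 18, np.float64(-174.59510183534468)) xy 0.16661788999999994 -0.0003057299999999862
drw [ 0.6121 -0.2706] (0.0264, 5, np.float64(-176.98547515478)) xy 0.15401035999999996 -0.11209742
scene [0.486  0.3593] 0.0292 16 -66.41190433636514
scene [0.6332 0.3515] 0.0292 3 106.20794492352215
scene [0.5975 0.1907] 0.0289 16 58.145500672967614
drw [ 0.6147 -0.1577] (0.0285, 7, np.float64(-172.3610579185476)) xy 0.16904737 -0.00017289000000000974
drw [ 0.6263 -0.2678] (0.0289, 5, np.float64(-174.07897109333288)) xy 0.16843257999999994 -0.11088075999999998
18.6167 [ 0.6221 -0.2667  0.192 ] 96.83 0.15 [ 0.22  0.39  0.19  1.42 -0.07  1.33  2.11] d cm [-2.56 45.87] turn -129.83 grip 86.9m.py:22: RuntimeWarning: Mean of empty slice.
  out.append((o.round(4),round(float(np.hypot(*(t-o).T).mean()),4),len(h),a,len(Q),np.round(np.median(top[:,2]),4)))
  ret = ret.dtype.type(ret / rcount)
```

Call:
{"fn": "step_arm", "kwargs": {"targets": [[-0.13,2.3,0,0,0,-6.5,1],[-0.13,2.3,0,0,0,-6.5,1],[-0.13,2.3,0,0,0,-6.5,1],[-0.13,2.3,0,0,0,-6.5,1],[-0.13,2.3,0,0,0,-6.5,1]]}}

```text
time: 19.03
position: [0.6157, -0.1509, 0.1927]
tool_rot: [-0.707, -3.06, 0.0]
ft_force: [0.7, 0.2, 0.7]
grip_width: 1.001
grip_force: 0.0
```

Call:
{"fn": "step_arm", "kwargs": {"targets": [[-0.13,2.3,0,0,0,-6.5,1],[-0.13,2.3,0,0,0,-6.5,1],[-0.13,2.3,0,0,0,-6.5,1],[-0.13,2.3,0,0,0,-6.5,1],[-0.13,2.3,0,0,0,-6.5,1]]}}

```text
time: 19.45
position: [0.6093, -0.0359, 0.1928]
tool_rot: [-1.534, -2.74, 0.001]
ft_force: [-0.2, 0.7, -0.5]
grip_width: 1.0
grip_force: 0.0
```

Call:
{"fn": "step_arm", "kwargs": {"targets": [[-0.13,2.3,0,0,0,-6.5,1],[-0.13,2.3,0,0,0,-6.5,1],[-0.13,2.3,0,0,0,-6.5,1],[-0.13,2.3,0,0,0,-6.5,1],[-0.13,2.3,0,0,0,-6.5,1]]}}

```text
time: 19.87
position: [0.6027, 0.079, 0.1928]
tool_rot: [-2.24, -2.202, 0.002]
ft_force: [1.0, 0.6, 0.0]
grip_width: 1.002
grip_force: 0.0
```

Call:
{"fn": "step_arm", "kwargs": {"targets": [[-0.13,2.3,0,0,0,-6.5,1],[-0.13,2.3,0,0,0,-6.5,1],[-0.13,2.3,0,0,0,-6.5,1],[-0.13,2.3,0,0,0,-6.5,1],[-0.13,2.2,0,0,0,-6.4,1]]}}

```text
time: 20.28
position: [0.5962, 0.1932, 0.1928]
tool_rot: [-2.766, -1.49, 0.002]
ft_force: [0.9, -0.2, -0.0]
grip_width: 0.999
grip_force: 0.0
```

Call:
{"fn": "step_arm", "kwargs": {"targets": [[0,0,0,0,0,0,1],[0,0,0,0,0,0,1],[0,0,0,0,0,0,1],[0,0,0,0,0,0,1],[0,0,0,0,0,0,1]]}}

```text
time: 20.7
position: [0.5971, 0.1901, 0.1935]
tool_rot: [2.763, 1.495, -0.001]
ft_force: [0.1, -0.5, 0.7]
grip_width: 0.999
grip_force: 0.0
```

```bash
python3 wm.py .005 .5965 .192
```

```text
(array([0.59583875, 0.19482843]), np.float64(0.028574217565580935), 142, np.float64(57.75233555545631), np.float64(0.08223038935222182), (array([0.5971, 0.1901, 0.1935]), -33.17, np.float64(0.04)))
d cm [-0.13  0.47] dz -14.35 turn to perp 0.9223355554563142 final tgt 186.3 -> turn 128.54766444454367
```

Call:
{"fn": "step_arm", "kwargs": {"targets": [[-0.05,0.3,-2.86,0,0,0,1],[0,0,-2.86,0,0,0,1],[0,0,-2.86,0,0,0,1],[0,0,-2.86,0,0,0,1],[0,0,-2.86,0,0,0,1]]}}

```text
time: 21.17
position: [0.5965, 0.1941, 0.0496]
tool_rot: [2.762, 1.496, 0.001]
ft_force: [0.1, -0.0, -0.3]
grip_width: 1.0
grip_force: 0.0
```

Call:
{"fn": "step_arm", "kwargs": {"targets": [[0,0,0,0,0,0,1],[0,0,0,0,0,0,0.5],[0,0,0,0,0,0,0.5],[0,0,0,0,0,0,0.5],[0,0,0,0,0,0,0.5]]}}

```text
time: 21.58
position: [0.5979, 0.1954, 0.053]
tool_rot: [2.762, 1.497, 0.006]
ft_force: [1.1, -0.0, 0.3]
grip_width: 0.783
grip_force: 0.0
```

Call:
{"fn": "step_arm", "kwargs": {"targets": [[0,0,0,0,0,0,0.5],[0,0,0,0,0,0,0.5],[0,0,0,0,0,0,0.5],[0,0,1,0,0,0,0.5],[0,0,2,0,0,0,0.5]]}}

```text
time: 22.0
position: [0.5936, 0.1941, 0.0782]
tool_rot: [-2.761, -1.497, 0.01]
ft_force: [-0.5, 0.3, -2.9]
grip_width: 0.706
grip_force: 20.0
```

Call:
{"fn": "step_arm", "kwargs": {"targets": [[0,0,3,0,0,0,0.5],[0,0,3,0,0,0,0.5],[0,0,3,0,0,0,0.5],[0,0,1,0,0,0,0.5],[0,0,0,0,0,0,0.5]]}}

```text
time: 22.42
position: [0.5981, 0.1955, 0.184]
tool_rot: [2.761, 1.497, 0.01]
ft_force: [0.2, 0.9, -2.7]
grip_width: 0.709
grip_force: 20.0
```

```bash
python3 go.py .5987 -.0506 95.4
```

```text
22.4167 [0.5981 0.1955 0.184 ] -33.07 0.35 [-0.55  0.29  0.23  1.57 -0.07  1.28 -0.88] d cm [  0.06 -24.61] turn 128.47 grip 61.7
```

Call:
{"fn": "step_arm", "kwargs": {"targets": [[0,-1.23,0,0,0,6.42,0.5],[0,-1.23,0,0,0,6.42,0.5],[0,-1.23,0,0,0,6.42,0.5],[0,-1.23,0,0,0,6.42,0.5],[0,-1.23,0,0,0,6.42,0.5]]}}

```text
time: 22.83
position: [0.5946, 0.1326, 0.1774]
tool_rot: [-2.232, -2.208, 0.007]
ft_force: [-0.5, -0.1, -2.6]
grip_width: 0.705
grip_force: 20.0
```

Call:
{"fn": "step_arm", "kwargs": {"targets": [[0,-1.23,0,0,0,6.42,0.5],[0,-1.23,0,0,0,6.42,0.5],[0,-1.23,0,0,0,6.42,0.5],[0,-1.23,0,0,0,6.42,0.5],[0,-1.23,0,0,0,6.42,0.5]]}}

```text
time: 23.25
position: [0.5945, 0.0712, 0.1774]
tool_rot: [-1.534, -2.737, 0.005]
ft_force: [1.0, 0.0, -2.5]
grip_width: 0.705
grip_force: 20.0
```

Call:
{"fn": "step_arm", "kwargs": {"targets": [[0,-1.23,0,0,0,6.42,0.5],[0,-1.23,0,0,0,6.42,0.5],[0,-1.23,0,0,0,6.42,0.5],[0,-1.23,0,0,0,6.42,0.5],[0,-1.23,0,0,0,6.42,0.5]]}}

```text
time: 23.67
position: [0.5945, 0.0098, 0.1774]
tool_rot: [-0.718, -3.054, 0.002]
ft_force: [0.0, -0.5, -3.0]
grip_width: 0.705
grip_force: 20.0
```

Call:
{"fn": "step_arm", "kwargs": {"targets": [[0,-1.23,0,0,0,6.42,0.5],[0,-1.23,0,0,0,6.42,0.5],[0,-1.23,0,0,0,6.42,0.5],[0,-1.23,0,0,0,6.42,0.5],[0,-1.23,0,0,0,6.42,0.5]]}}

```text
time: 24.08
position: [0.5946, -0.0515, 0.1774]
tool_rot: [0.155, -3.133, -0.001]
ft_force: [-0.3, -0.4, -2.7]
grip_width: 0.705
grip_force: 20.0
```

Call:
{"fn": "step_arm", "kwargs": {"targets": [[0,0,0,0,0,0,0.5],[0,0,0,0,0,0,0.5],[0,0,0,0,0,0,0.5],[0,0,0,0,0,0,0.5],[0,0,0,0,0,0,0.5]]}}

```text
time: 24.5
position: [0.5962, -0.0496, 0.1802]
tool_rot: [0.147, -3.138, -0.001]
ft_force: [0.8, 0.7, -2.2]
grip_width: 0.705
grip_force: 20.0
```

```bash
python3 go.py .5987 -.0506 95.4
```

```text
24.5 [ 0.5962 -0.0496  0.1802] 95.36 0.05 [-0.06  0.23  0.12  1.65 -0.03  1.26  1.73] d cm [ 0.25 -0.1 ] turn 0.04 grip 61.3
```

Call:
{"fn": "step_arm", "kwargs": {"targets": [[0.2,-0.1,-3,0,0,0,0.5],[0,0,-3,0,0,0,0.5],[0,0,-3,0,0,0,0.5],[0,0,-1.5,0,0,0,0.5],[0,0,-0.5,0,0,0,0.5]]}}

```text
time: 24.92
position: [0.597, -0.0508, 0.069]
tool_rot: [0.146, -3.135, -0.002]
ft_force: [-3.7, 2.1, 11.9]
grip_width: 0.707
grip_force: 19.8
```

Call:
{"fn": "step_arm", "kwargs": {"targets": [[0,0,-0.15,0,0,0,0.5],[0,0,0,0,0,0,0.5],[0,0,0,0,0,0,0.5],[0,0,0,0,0,0,0.88],[0,0,0,0,0,0,0.88]]}}

```text
time: 25.33
position: [0.5991, -0.0521, 0.0701]
tool_rot: [-0.146, 3.136, -0.0]
ft_force: [0.1, -0.1, 0.3]
grip_width: 0.784
grip_force: 0.0
```

Call:
{"fn": "step_arm", "kwargs": {"targets": [[0,0,0,0,0,0,0.88],[0,0,0.5,0,0,0,0.88],[0,0,2,0,0,0,0.88],[0,0,3.5,0,0,0,1],[0,0,3.5,0,0,0,1]]}}

```text
time: 25.75
position: [0.5974, -0.0521, 0.1647]
tool_rot: [0.146, -3.136, -0.0]
ft_force: [0.7, -0.5, -0.1]
grip_width: 0.955
grip_force: 0.0
```

Call:
{"fn": "step_arm", "kwargs": {"targets": [[0,0,3,0,0,0,1],[0,0,0,0,0,0,1],[0,0,0,0,0,0,1],[0,0,0,0,0,0,1],[0,0,0,0,0,0,1]]}}

```text
time: 26.17
position: [0.5974, -0.052, 0.1928]
tool_rot: [0.146, -3.136, -0.0]
ft_force: [-0.5, 0.7, -0.1]
grip_width: 1.002
grip_force: 0.0
```

```bash
python3 wm.py .022 .5987 -.0506;python3 look.py 2>/dev/null; python3 go.py .6325 .3515 17.5
```

```text
(array([ 0.59929253, -0.05187749]), np.float64(0.02857908289866112), 165, np.float64(-173.42185878748484), np.float64(0.09919443227576097), (array([ 0.5974, -0.052 ,  0.1928]), 95.33, np.float64(0.13)))
d cm [0.19 0.01] dz -12.58 turn to perp 1.2481412125151792 final tgt 186.3 -> turn -0.2781412125151519
top [0.6319 0.3517] 0.0285 11 109.16841771453169
top [0.4853 0.3596] 0.0291 20 -67.67679429352977
drw [ 0.6262 -0.268 ] (0.0289, 20, np.float64(-173.60152560484335)) xy 0.16831112999999995 -0.11106851000000001
drw [ 0.6143 -0.158 ] (0.0286, 15, np.float64(-174.49742489770196)) xy 0.16861671999999994 -0.00042693999999999675
scene [0.4857 0.3594] 0.0292 17 -66.42561149395414
scene [0.6329 0.3518] 0.0294 3 106.34468623074912
drw [ 0.4099 -0.1889] (nan, 129, np.float64(13.766280421744392)) xy -0.03794471000000005 -0.008593130000000013
drw [ 0.6023 -0.0549] (0.0287, 7, np.float64(-172.49671467262033)) xy 0.16806184999999993 0.10336775000000001
drw [ 0.6166 -0.1574] (0.0287, 7, np.float64(-172.68014602892237)) xy 0.17096887 -8.429000000001593e-05
drw [ 0.6287 -0.267 ] (0.0289, 8, np.float64(-172.38346451551024)) xy 0.17090618000000002 -0.11035036000000002
26.3167 [ 0.5976 -0.052   0.1927] 95.33 0.13 [-0.06  0.23  0.12  1.63 -0.03  1.29  1.73] d cm [ 3.49 40.35] turn -77.83 grip 87.0
```

Call:
{"fn": "step_arm", "kwargs": {"targets": [[0.23,2.69,0,0,0,-5.19,1],[0.23,2.69,0,0,0,-5.19,1],[0.23,2.69,0,0,0,-5.19,1],[0.23,2.69,0,0,0,-5.19,1],[0.23,2.69,0,0,0,-5.19,1]]}}

```text
time: 26.73
position: [0.6094, 0.0836, 0.1932]
tool_rot: [-0.569, -3.088, 0.001]
ft_force: [-0.1, -0.7, -0.0]
grip_width: 0.995
grip_force: 0.0
```

Call:
{"fn": "step_arm", "kwargs": {"targets": [[0.23,2.69,0,0,0,-5.19,1],[0.23,2.69,0,0,0,-5.19,1],[0.23,2.69,0,0,0,-5.19,1],[0.23,2.69,0,0,0,-5.19,1],[0.23,2.69,0,0,0,-5.19,1]]}}

```text
time: 27.15
position: [0.6209, 0.2181, 0.1931]
tool_rot: [-1.248, -2.882, 0.002]
ft_force: [0.5, -0.4, -0.3]
grip_width: 1.0
grip_force: 0.0
```

Call:
{"fn": "step_arm", "kwargs": {"targets": [[0.23,2.69,0,0,0,-5.19,1],[0.23,2.69,0,0,0,-5.19,1],[0.23,2.69,0,0,0,-5.19,1],[0.23,2.69,0,0,0,-5.19,1],[0.23,2.69,0,0,0,-5.19,1]]}}

```text
time: 27.57
position: [0.6324, 0.3526, 0.1929]
tool_rot: [-1.863, -2.529, 0.002]
ft_force: [0.3, -0.4, -0.1]
grip_width: 1.002
grip_force: 0.0
```

Call:
{"fn": "step_arm", "kwargs": {"targets": [[0,0,0,0,0,0,1],[0,0,0,0,0,0,1],[0,0,0,0,0,0,1],[0,0,0,0,0,0,1],[0,0,0,0,0,0,1]]}}

```text
time: 27.98
position: [0.6334, 0.3496, 0.1941]
tool_rot: [1.86, 2.531, -0.001]
ft_force: [0.2, -1.1, 0.4]
grip_width: 1.0
grip_force: 0.0
```

```bash
python3 wm.py .005 .6325 .3515
```

```text
(array([0.6306431 , 0.35466723]), np.float64(0.02859029239001272), 141, np.float64(107.89796523411978), np.float64(0.0822909487396482), (array([0.6334, 0.3496, 0.1941]), 17.36, np.float64(0.05)))
d cm [-0.28  0.51] dz -14.41 turn to perp 0.5379652341197811 final tgt 186.3 -> turn 78.40203476588022
```

Call:
{"fn": "step_arm", "kwargs": {"targets": [[-0.15,0.3,-2.88,0,0,0,1],[0,0,-2.88,0,0,0,1],[0,0,-2.88,0,0,0,1],[0,0,-2.88,0,0,0,1],[0,0,-2.88,0,0,0,1]]}}

```text
time: 28.45
position: [0.6317, 0.3535, 0.0493]
tool_rot: [1.859, 2.532, 0.001]
ft_force: [0.1, 0.0, 0.8]
grip_width: 0.998
grip_force: 0.0
```

Call:
{"fn": "step_arm", "kwargs": {"targets": [[0,0,0,0,0,0,1],[0,0,0,0,0,0,0.5],[0,0,0,0,0,0,0.5],[0,0,0,0,0,0,0.5],[0,0,0,0,0,0,0.5]]}}

```text
time: 28.87
position: [0.6329, 0.3552, 0.053]
tool_rot: [1.857, 2.532, 0.006]
ft_force: [-0.7, 0.1, 0.6]
grip_width: 0.784
grip_force: 0.0
```

Call:
{"fn": "step_arm", "kwargs": {"targets": [[0,0,0,0,0,0,0.5],[0,0,0,0,0,0,0.5],[0,0,0,0,0,0,0.5],[0,0,1,0,0,0,0.5],[0,0,2,0,0,0,0.5]]}}

```text
time: 29.28
position: [0.6291, 0.3533, 0.0773]
tool_rot: [-1.857, -2.531, 0.009]
ft_force: [0.2, 1.1, -2.7]
grip_width: 0.707
grip_force: 20.0
```

Call:
{"fn": "step_arm", "kwargs": {"targets": [[0,0,3,0,0,0,0.5],[0,0,3,0,0,0,0.5],[0,0,3,0,0,0,0.5],[0,0,1,0,0,0,0.5],[0,0,0,0,0,0,0.5]]}}

```text
time: 29.7
position: [0.6331, 0.3554, 0.1842]
tool_rot: [1.857, 2.531, 0.01]
ft_force: [-0.5, 0.9, -2.1]
grip_width: 0.707
grip_force: 20.0
```

```bash
python3 go.py .5 -.0799 95.8; python3 look.py 2>/dev/null
```

```text
29.7 [0.6331 0.3554 0.1842] 17.48 0.4 [-0.62  0.49  0.11  1.29 -0.05  1.35 -0.21] d cm [-13.31 -43.53] turn 78.32 grip 61.5
top [0.4853 0.3596] 0.0292 22 -68.12180568483221
drw [ 0.6262 -0.2679] (0.029, 17, np.float64(-173.57618559340494)) xy 0.16832215999999994 -0.11096912000000002
drw [ 0.6145 -0.1578] (0.0287, 17, np.float64(-174.0584272585028)) xy 0.16883756000000003 -0.00025022000000000146
drw [ 0.6013 -0.0524] (0.0288, 19, np.float64(-173.0479155116993)) xy 0.16734369999999993 0.10596280000000001
scene [0.4857 0.3592] 0.029 16 -66.76483703693253
drw [ 0.5907 -0.1502] (nan, 232, np.float64(-174.25799891552717)) xy 0.14602101999999997 0.00992856
drw [ 0.4668 -0.3132] (nan, 0, None) xy 0.0048979099999999776 -0.13841096999999997
drw [ 0.6024 -0.055 ] (0.0287, 7, np.float64(-171.98948278560528)) xy 0.16815021000000002 0.10325733000000001
drw [ 0.6168 -0.1572] (0.0288, 8, np.float64(-171.90712252697813)) xy 0.17118971 9.242999999999154e-05
drw [ 0.6285 -0.2672] (0.0288, 8, np.float64(-172.36043784207936)) xy 0.1706853399999999 -0.11052707999999999
```

Call:
{"fn": "step_arm", "kwargs": {"targets": [[-0.89,-2.9,0,0,0,5.22,0.5],[-0.89,-2.9,0,0,0,5.22,0.5],[-0.89,-2.9,0,0,0,5.22,0.5],[-0.89,-2.9,0,0,0,5.22,0.5],[-0.89,-2.9,0,0,0,5.22,0.5]]}}

```text
time: 30.22
position: [0.5844, 0.2075, 0.1764]
tool_rot: [-1.23, -2.887, 0.007]
ft_force: [0.5, -0.4, -1.6]
grip_width: 0.708
grip_force: 20.0
```

Call:
{"fn": "step_arm", "kwargs": {"targets": [[-0.89,-2.9,0,0,0,5.22,0.5],[-0.89,-2.9,0,0,0,5.22,0.5],[-0.89,-2.9,0,0,0,5.22,0.5],[-0.89,-2.9,0,0,0,5.22,0.5],[-0.89,-2.9,0,0,0,5.22,0.5]]}}

```text
time: 30.63
position: [0.5398, 0.0628, 0.1769]
tool_rot: [-0.546, -3.089, 0.003]
ft_force: [0.4, -0.3, -0.9]
grip_width: 0.708
grip_force: 20.0
```

Call:
{"fn": "step_arm", "kwargs": {"targets": [[-0.89,-2.9,0,0,0,5.22,0.5],[-0.89,-2.9,0,0,0,5.22,0.5],[-0.89,-2.9,0,0,0,5.22,0.5],[-0.89,-2.9,0,0,0,5.22,0.5],[-0.89,-2.9,0,0,0,5.22,0.5]]}}

```text
time: 31.05
position: [0.4953, -0.0816, 0.1772]
tool_rot: [0.165, -3.132, -0.001]
ft_force: [1.0, 0.1, -2.2]
grip_width: 0.705
grip_force: 20.0
```

Call:
{"fn": "step_arm", "kwargs": {"targets": [[0,0,0,0,0,0,0.5],[0,0,0,0,0,0,0.5],[0,0,0,0,0,0,0.5],[0,0,0,0,0,0,0.5],[0,0,0,0,0,0,0.5]]}}

```text
time: 31.47
position: [0.4976, -0.0791, 0.1792]
tool_rot: [0.161, -3.136, -0.001]
ft_force: [-1.2, -0.4, -2.7]
grip_width: 0.707
grip_force: 20.0
```

```bash
python3 go.py .4995 -.0799 95.8
```

```text
31.4667 [ 0.4976 -0.0791  0.1792] 95.9 0.09 [-0.1   0.04  0.21  1.87 -0.01  1.24  1.79] d cm [ 0.19 -0.08] turn -0.1 grip 61.5
```

Call:
{"fn": "step_arm", "kwargs": {"targets": [[0.4,-0.05,-3,0,0,0,0.5],[0,0,-3,0,0,0,0.5],[0,0,-3,0,0,0,0.5],[0,0,-1.5,0,0,0,0.5],[0,0,-0.5,0,0,0,0.5]]}}

```text
time: 31.88
position: [0.5009, -0.08, 0.0687]
tool_rot: [0.161, -3.134, -0.001]
ft_force: [-3.6, 2.4, 18.4]
grip_width: 0.705
grip_force: 19.7
```

Call:
{"fn": "step_arm", "kwargs": {"targets": [[0,0,-0.1,0,0,0,0.5],[0,0,0,0,0,0,0.5],[0,0,0,0,0,0,0.5],[0,0,0,0,0,0,0.88],[0,0,0,0,0,0,0.88]]}}

```text
time: 32.3
position: [0.5023, -0.0809, 0.0696]
tool_rot: [-0.159, 3.137, 0.0]
ft_force: [-0.4, -0.2, -0.6]
grip_width: 0.782
grip_force: 0.0
```

Call:
{"fn": "step_arm", "kwargs": {"targets": [[0,0,0,0,0,0,0.88],[0,0,0.5,0,0,0,0.88],[0,0,2,0,0,0,0.88],[0,0,3.5,0,0,0,1],[0,0,3.5,0,0,0,1]]}}

```text
time: 32.72
position: [0.5008, -0.0811, 0.1648]
tool_rot: [0.158, -3.135, -0.0]
ft_force: [0.4, -0.1, -0.4]
grip_width: 0.95
grip_force: 0.0
```

Call:
{"fn": "step_arm", "kwargs": {"targets": [[0,0,3,0,0,0,1],[0,0,0,0,0,0,1],[0,0,0,0,0,0,1],[0,0,0,0,0,0,1],[0,0,0,0,0,0,1]]}}

```text
time: 33.13
position: [0.5008, -0.0809, 0.1928]
tool_rot: [0.158, -3.135, -0.001]
ft_force: [0.2, -0.8, -0.0]
grip_width: 1.001
grip_force: 0.0
```

```bash
python3 wm.py .022 .502 -.08;python3 look.py 2>/dev/null; python3 go.py .4857 .3593 23
```

```text
(array([ 0.50166167, -0.08061469]), np.float64(0.028580132878776275), 220, np.float64(173.36379492309612), np.float64(0.09927602137736227), (array([ 0.5008, -0.0809,  0.1928]), 95.78, np.float64(0.14)))
d cm [0.09 0.03] dz -12.58 turn to perp -12.416205076903879 final tgt 186.3 -> turn 12.936205076903889
top [0.4853 0.3596] 0.0291 19 -67.58679684948642
drw [ 0.6287 -0.2676] (0.029, 17, np.float64(-173.56460142779198)) xy 0.17084000000000002 -0.11094670000000001
drw [ 0.634  -0.1573] (nan, 0, None) xy 0.18827375999999998 -0.0019041199999999963
scene [0.4857 0.359 ] 0.0288 17 -66.4206178129588
drw [ 0.4191 -0.1801] (0.0335, 864, np.float64(26.527541673880865)) xy -0.027830190000000088 -0.0008615700000000074
drw [ 0.6048 -0.0543] (0.0288, 6, np.float64(-173.42516613224277)) xy 0.17061277999999996 0.10368834
drw [ 0.6197 -0.1573] (0.0288, 7, np.float64(-173.49838996634065)) xy 0.17406099 -0.00032682999999999915
drw [ 0.6309 -0.267 ] (0.0289, 8, np.float64(-172.35929306414855)) xy 0.17309275999999998 -0.11059302000000001
33.2833 [ 0.501  -0.081   0.1928] 95.77 0.14 [-0.1   0.03  0.21  1.85 -0.01  1.27  1.79] d cm [-1.53 44.03] turn -72.77 grip 87.1
```

```bash
python3 - <<'E'
from h import *
st,im,d=grab("wrist"); save("w5",im)
P=cloud("wrist",d,st); c=im.reshape(-1,3).astype(int); o=np.array([.5017,-.0806])
for rm in(.050,.054,.058):
    q=P[:,:2]-o; r=np.hypot(*q.T); h=(P[:,2]>.060)&(P[:,2]<.092)&(r>.036)&(r<rm)&(c.min(1)>80)&(c.max(1)-c.min(1)<45)
    a=np.degrees(np.arctan2(q[h,1],q[h,0]))%360; print(rm,h.sum(),np.median(a),np.percentile(a,[5,95]))
E
```

```text
0.05 163 186.6249062366202 [180.51318471 191.69075837]
0.054 210 185.52977112029055 [ 24.89395279 191.41759486]
0.058 291 183.26359992554586 [ 21.35961789 191.23356309]
```

View pics/w5.png

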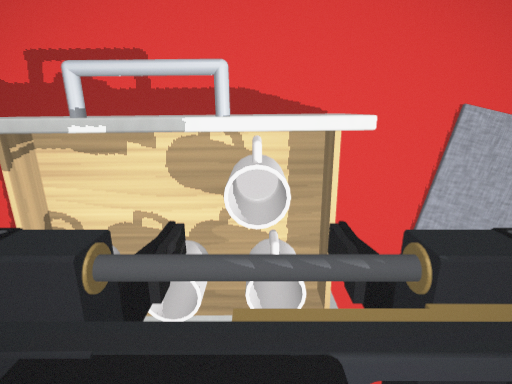

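Call:
{"fn": "step_arm", "kwargs": {"targets": [[-0.1,2.94,0,0,0,-4.85,1],[-0.1,2.94,0,0,0,-4.85,1],[-0.1,2.94,0,0,0,-4.85,1],[-0.1,2.94,0,0,0,-4.85,1],[-0.1,2.94,0,0,0,-4.85,1]]}}

```text
time: 33.75
position: [0.4963, 0.0672, 0.1936]
tool_rot: [-0.511, -3.099, 0.0]
ft_force: [1.0, -0.3, -0.1]
grip_width: 0.998
grip_force: 0.0
```

Call:
{"fn": "step_arm", "kwargs": {"targets": [[-0.1,2.94,0,0,0,-4.85,1],[-0.1,2.94,0,0,0,-4.85,1],[-0.1,2.94,0,0,0,-4.85,1],[-0.1,2.94,0,0,0,-4.85,1],[-0.1,2.94,0,0,0,-4.85,1]]}}

```text
time: 34.17
position: [0.4913, 0.2143, 0.1935]
tool_rot: [-1.15, -2.923, 0.001]
ft_force: [0.9, -0.8, 0.3]
grip_width: 1.007
grip_force: 0.0
```

Call:
{"fn": "step_arm", "kwargs": {"targets": [[-0.1,2.94,0,0,0,-4.85,1],[-0.1,2.94,0,0,0,-4.85,1],[-0.1,2.94,0,0,0,-4.85,1],[-0.1,2.94,0,0,0,-4.85,1],[-0.1,2.94,0,0,0,-4.85,1]]}}

```text
time: 34.58
position: [0.4864, 0.3612, 0.1933]
tool_rot: [-1.739, -2.616, 0.002]
ft_force: [0.3, 1.1, 0.5]
grip_width: 1.002
grip_force: 0.0
```

Call:
{"fn": "step_arm", "kwargs": {"targets": [[0,0,0,0,0,0,1],[0,0,0,0,0,0,1],[0,0,0,0,0,0,1],[0,0,0,0,0,0,1],[0,0,0,0,0,0,1]]}}

```text
time: 35.0
position: [0.4874, 0.3584, 0.194]
tool_rot: [1.736, 2.618, -0.001]
ft_force: [0.7, 0.1, -0.4]
grip_width: 1.0
grip_force: 0.0
```

```bash
python3 wm.py .005 .4857 .3593; python3 look.py 2>/dev/null
```

```text
(array([0.48352641, 0.36254506]), np.float64(0.02855975887512076), 89, np.float64(-65.92452648610073), np.float64(0.0823057302583195), (array([0.4874, 0.3584, 0.194 ]), 22.91, np.float64(0.04)))
d cm [-0.39  0.41] dz -14.4 turn to perp 1.1654735138992862 final tgt 186.3 -> turn -107.77547351389927
top [0.4854 0.3598] 0.0291 20 -67.8658492824128
drw [ 0.6282 -0.2677] (0.0289, 18, np.float64(-173.47222106109996)) xy 0.17033201999999995 -0.11099094
drw [ 0.6166 -0.1575] (0.0288, 16, np.float64(-174.03353708392405)) xy 0.17095784000000003 -0.000183680000000005
drw [ 0.6034 -0.0522] (0.0288, 18, np.float64(-172.94989796827)) xy 0.16945295000000002 0.10592995
drw [ 0.4949 -0.0753] (0.0288, 17, np.float64(-172.8734255988823)) xy 0.059066869999999966 0.09493840999999999
scene [0.4856 0.3591] 0.0288 16 -66.09404155852695
drw [ 0.4501 -0.1746] (0.0259, 720, np.float64(56.09633209498779)) xy 0.003587359999999956 0.001185579999999994
drw [ 0.6043 -0.0548] (0.0288, 5, np.float64(-173.3845771553515)) xy 0.1700606799999999 0.10324654
drw [ 0.6188 -0.1571] (0.0288, 6, np.float64(-173.68648242978085)) xy 0.17318854 -2.877999999999144e-05
drw [ 0.6301 -0.2669] (0.0287, 8, np.float64(-171.7475665392837)) xy 0.17230866999999997 -0.11040539000000002
```

Call:
{"fn": "step_arm", "kwargs": {"targets": [[-0.2,0.25,-2.88,0,0,0,1],[0,0,-2.88,0,0,0,1],[0,0,-2.88,0,0,0,1],[0,0,-2.88,0,0,0,1],[0,0,-2.88,0,0,0,1]]}}

```text
time: 35.57
position: [0.485, 0.3621, 0.0492]
tool_rot: [1.734, 2.619, 0.001]
ft_force: [0.3, -0.2, -0.2]
grip_width: 1.0
grip_force: 0.0
```

Call:
{"fn": "step_arm", "kwargs": {"targets": [[0,0,0,0,0,0,1],[0,0,0,0,0,0,0.5],[0,0,0,0,0,0,0.5],[0,0,0,0,0,0,0.5],[0,0,0,0,0,0,0.5]]}}

```text
time: 35.98
position: [0.4862, 0.3634, 0.0525]
tool_rot: [1.733, 2.619, 0.006]
ft_force: [-0.6, -0.2, 0.5]
grip_width: 0.78
grip_force: 0.0
```

Call:
{"fn": "step_arm", "kwargs": {"targets": [[0,0,0,0,0,0,0.5],[0,0,0,0,0,0,0.5],[0,0,0,0,0,0,0.5],[0,0,1,0,0,0,0.5],[0,0,2,0,0,0,0.5]]}}

```text
time: 36.4
position: [0.483, 0.361, 0.0781]
tool_rot: [-1.732, -2.619, 0.008]
ft_force: [-0.1, -0.0, -2.3]
grip_width: 0.707
grip_force: 20.0
```

Call:
{"fn": "step_arm", "kwargs": {"targets": [[0,0,3,0,0,0,0.5],[0,0,3,0,0,0,0.5],[0,0,3,0,0,0,0.5],[0,0,1,0,0,0,0.5],[0,0,0,0,0,0,0.5]]}}

```text
time: 36.82
position: [0.4865, 0.3638, 0.1839]
tool_rot: [1.732, 2.618, 0.01]
ft_force: [0.8, 0.4, -1.4]
grip_width: 0.706
grip_force: 20.0
```

```bash
python3 go.py .5215 -.2588 -84.3; python3 - <<'E'
from h import *
U=np.array([.6690,-.1515]); ux=np.array([.9939,.1103]); uy=np.array([-.1103,.9939])
st,im,d=grab("top"); P=cloud("top",d); q=P[:,:2]-U; a,b=q@ux,q@uy
k=(abs(P[:,2]-.115)<.004)&(a<-.19)&(a>-.26)&(abs(b)<.18); print(np.percentile(a[k],[2,50,98]))
save("top5",cv2.resize(im[150:280,210:390],None,fx=4,fy=4))
E
```

```text
36.8167 [0.4865 0.3638 0.1839] 23.02 0.39 [-0.6   0.25 -0.11  1.62  0.03  1.27 -0.31] d cm [  3.5  -62.26] turn -107.32 grip 61.4
[-0.24771695 -0.22432962 -0.21825583]
```

View pics/top5.png

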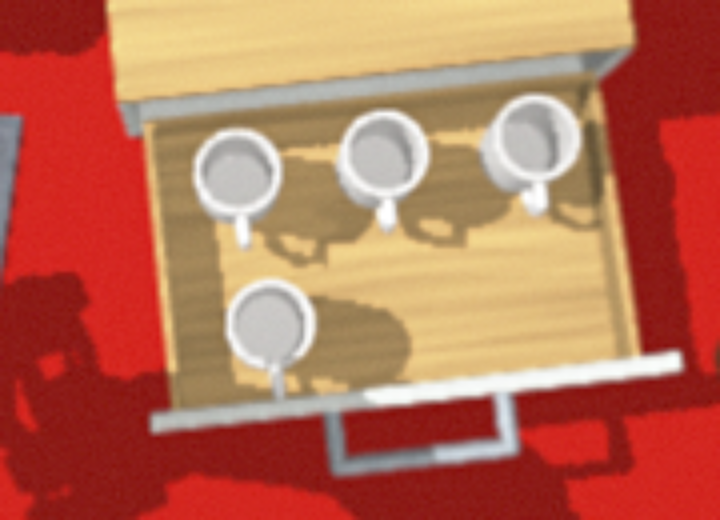

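Call:
{"fn": "step_arm", "kwargs": {"targets": [[0.2,-3.11,0,0,0,-5.37,0.5],[0.2,-3.11,0,0,0,-5.37,0.5],[0.2,-3.11,0,0,0,-5.37,0.5],[0.2,-3.11,0,0,0,-5.37,0.5],[0.2,-3.11,0,0,0,-5.37,0.5]]}}

```text
time: 37.28
position: [0.4931, 0.2047, 0.1771]
tool_rot: [-2.298, -2.14, 0.007]
ft_force: [0.4, 0.2, -2.4]
grip_width: 0.707
grip_force: 20.0
```

Call:
{"fn": "step_arm", "kwargs": {"targets": [[0.2,-3.11,0,0,0,-5.37,0.5],[0.2,-3.11,0,0,0,-5.37,0.5],[0.2,-3.11,0,0,0,-5.37,0.5],[0.2,-3.11,0,0,0,-5.37,0.5],[0.2,-3.11,0,0,0,-5.37,0.5]]}}

```text
time: 37.7
position: [0.503, 0.0496, 0.1774]
tool_rot: [-2.732, -1.548, 0.007]
ft_force: [1.0, -0.1, -1.7]
grip_width: 0.705
grip_force: 20.0
```

Call:
{"fn": "step_arm", "kwargs": {"targets": [[0.2,-3.11,0,0,0,-5.37,0.5],[0.2,-3.11,0,0,0,-5.37,0.5],[0.2,-3.11,0,0,0,-5.37,0.5],[0.2,-3.11,0,0,0,-5.37,0.5],[0.2,-3.11,0,0,0,-5.37,0.5]]}}

```text
time: 38.12
position: [0.513, -0.1054, 0.1774]
tool_rot: [-3.017, -0.871, 0.007]
ft_force: [0.9, 0.7, -1.7]
grip_width: 0.705
grip_force: 20.0
```

Call:
{"fn": "step_arm", "kwargs": {"targets": [[0.2,-3.11,0,0,0,-5.37,0.5],[0.2,-3.11,0,0,0,-5.37,0.5],[0.2,-3.11,0,0,0,-5.37,0.5],[0.2,-3.11,0,0,0,-5.37,0.5],[0.2,-3.11,0,0,0,-5.37,0.5]]}}

```text
time: 38.53
position: [0.5231, -0.2604, 0.1773]
tool_rot: [-3.137, -0.147, 0.007]
ft_force: [0.9, -0.5, -1.3]
grip_width: 0.708
grip_force: 20.0
```

Call:
{"fn": "step_arm", "kwargs": {"targets": [[0,0,0,0,0,0,0.5],[0,0,0,0,0,0,0.5],[0,0,0,0,0,0,0.5],[0,0,0,0,0,0,0.5],[0,0,0,0,0,0,0.5]]}}

```text
time: 38.95
position: [0.5248, -0.2577, 0.1792]
tool_rot: [-3.137, -0.158, 0.002]
ft_force: [0.1, 0.6, -2.0]
grip_width: 0.704
grip_force: 20.0
```

```bash
python3 go.py .5278 -.2578 -84.3
```

```text
38.95 [ 0.5248 -0.2577  0.1792] -84.22 0.09 [-0.    0.22  0.48  1.69 -0.11  1.26 -0.97] d cm [ 0.3  -0.01] turn -0.08 grip 61.3
```

Call:
{"fn": "step_arm", "kwargs": {"targets": [[0.25,0,-3,0,0,0,0.5],[0,0,-3,0,0,0,0.5],[0,0,-3,0,0,0,0.5],[0,0,-1.4,0,0,0,0.5],[0,0,-0.4,0,0,0,0.5]]}}

```text
time: 39.37
position: [0.5253, -0.2568, 0.0691]
tool_rot: [-3.134, -0.157, 0.009]
ft_force: [-3.6, 3.4, 6.9]
grip_width: 0.71
grip_force: 19.9
```

Call:
{"fn": "step_arm", "kwargs": {"targets": [[0,0,-0.1,0,0,0,0.5],[0,0,0,0,0,0,0.5],[0,0,0,0,0,0,0.5],[0,0,0,0,0,0,0.88],[0,0,0,0,0,0,0.88]]}}

```text
time: 39.78
position: [0.5283, -0.2599, 0.0725]
tool_rot: [3.137, 0.154, 0.004]
ft_force: [0.4, 0.5, 0.3]
grip_width: 0.786
grip_force: 0.0
```

Call:
{"fn": "step_arm", "kwargs": {"targets": [[0,0,0,0,0,0,0.88],[0,0,0.5,0,0,0,0.88],[0,0,2,0,0,0,0.88],[0,0,3.5,0,0,0,1],[0,0,3.5,0,0,0,1]]}}

```text
time: 40.2
position: [0.5264, -0.2593, 0.1668]
tool_rot: [-3.137, -0.154, 0.003]
ft_force: [1.4, 0.0, 0.3]
grip_width: 0.952
grip_force: 0.0
```

Call:
{"fn": "step_arm", "kwargs": {"targets": [[0,0,3,0,0,0,1],[0,0,0,0,0,0,1],[0,0,0,0,0,0,1],[0,0,0,0,0,0,1],[0,0,0,0,0,0,1]]}}

```text
time: 40.62
position: [0.5265, -0.2591, 0.1949]
tool_rot: [-3.137, -0.154, 0.003]
ft_force: [-0.7, 0.4, 0.2]
grip_width: 0.996
grip_force: 0.0
```

```bash
python3 wm.py .022 .527 -.2575; python3 look.py 2>/dev/null; python3 - <<'E'
from h import *
st,im,d=grab("wrist"); save("w6",im)
E
```

```text
(array([ 0.52765823, -0.25906736]), np.float64(0.028553149946325965), 156, np.float64(-110.05288329302647), np.float64(0.09921494959047314), (array([ 0.5265, -0.2591,  0.1949]), -84.37, np.float64(0.12)))
d cm [0.12 0.  ] dz -12.79 turn to perp 64.31711670697354 final tgt 186.3 -> turn -63.64711670697352
top [0.7428 0.1806] nan 0 None
drw [ 0.6284 -0.2678] (0.0289, 0, None) xy 0.17051976999999993 -0.11111238999999998
drw [ 0.6167 -0.1575] (0.0288, 16, np.float64(-173.94331845324953)) xy 0.17105723 -0.00019471000000000454
drw [ 0.6033 -0.0521] (0.0288, 19, np.float64(-172.59254503345534)) xy 0.16936458999999993 0.10604037
drw [ 0.4951 -0.0753] (0.0288, 21, np.float64(-175.13026506898453)) xy 0.05926564999999995 0.09491635
drw [ 0.46   -0.1542] (0.0307, 720, np.float64(25.44808726315305)) xy 0.015677089999999977 0.020369169999999995
drw [ 0.6044 -0.0547] (0.0288, 5, np.float64(-173.81439148592943)) xy 0.17017110000000002 0.1033349
drw [ 0.5295 -0.2593] (0.0287, 4, np.float64(-171.70897414098573)) xy 0.07316060999999993 -0.09175556999999997
drw [ 0.6191 -0.157 ] (0.0288, 6, np.float64(-173.63465331378714)) xy 0.17349773999999996 3.7520000000000705e-05
drw [ 0.6305 -0.2671] (0.0289, 8, np.float64(-172.17325415964305)) xy 0.17268416999999991 -0.11064829
```

View pics/w6.png

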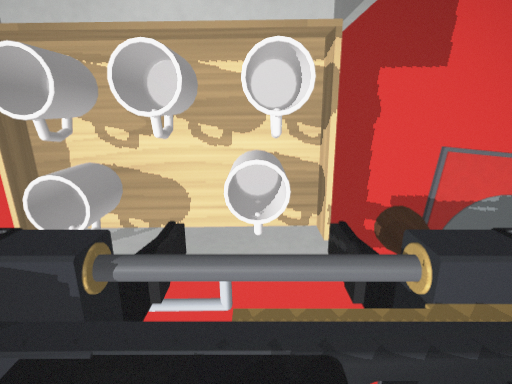

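Call:
{"fn": "step_arm", "kwargs": {"targets": [[-0.83,0.52,0,0,0,6.05,0.32],[-0.83,0.52,0,0,0,6.05,0.32],[-0.83,0.52,0,0,0,6.05,0.32],[-0.83,0.52,0,0,0,6.05,0.32],[-0.83,0.52,0,0,0,6.05,0.32]]}}

```text
time: 41.23
position: [0.4851, -0.2332, 0.1955]
tool_rot: [-2.986, -0.975, 0.002]
ft_force: [-0.9, 0.1, 0.4]
grip_width: 0.71
grip_force: 0.0
```

Call:
{"fn": "step_arm", "kwargs": {"targets": [[-0.83,0.52,0,0,0,6.05,0.32],[-0.83,0.52,0,0,0,6.05,0.32],[-0.83,0.52,0,0,0,6.05,0.32],[-0.83,0.52,0,0,0,6.05,0.32],[-0.83,0.52,0,0,0,6.05,0.32]]}}

```text
time: 41.65
position: [0.4436, -0.2073, 0.1956]
tool_rot: [-2.628, -1.72, 0.001]
ft_force: [-0.5, 0.1, 0.6]
grip_width: 0.354
grip_force: 0.0
```

Call:
{"fn": "step_arm", "kwargs": {"targets": [[-0.83,0.52,0,0,0,6.05,0.32],[-0.83,0.52,0,0,0,6.05,0.32],[-0.83,0.52,0,0,0,6.05,0.32],[-0.83,0.52,0,0,0,6.05,0.32],[-0.83,0.52,0,0,0,6.05,0.32]]}}

```text
time: 42.07
position: [0.4021, -0.1813, 0.1956]
tool_rot: [-2.088, -2.346, 0.001]
ft_force: [-0.5, 0.5, -0.4]
grip_width: 0.323
grip_force: 0.0
```

Call:
{"fn": "step_arm", "kwargs": {"targets": [[0,0,0,0,0,0,0.32],[0,0,0,0,0,0,0.32],[0,0,0,0,0,0,0.32],[0,0,0,0,0,0,0.32],[0,0,0,0,0,0,0.32]]}}

```text
time: 42.48
position: [0.4031, -0.1818, 0.196]
tool_rot: [2.096, 2.34, -0.0]
ft_force: [-0.3, 0.0, 0.1]
grip_width: 0.318
grip_force: 0.0
```

```bash
python3 go.py .4026 -.1811 6.3; python3 - <<'E'
from h import *
U=np.array([.6690,-.1515]); ux=np.array([.9939,.1103]); uy=np.array([-.1103,.9939])
st,im,d=grab("wrist"); save("w7",im)
P=cloud("wrist",d,st); q=P[:,:2]-U; a,b=q@ux,q@uy
k=(abs(P[:,2]-.108)<.005)&(a<-.25)&(a>-.31)&(b>-.05)&(b<.045); print("bar",k.sum(),np.percentile(a[k],[2,50,98]),"tool a",(st["position"][:2]-U)@ux)
k=(abs(P[:,2]-.115)<.004)&(a<-.20)&(a>-.245)&(abs(b)<.18); print("panel",np.percentile(a[k],[2,50,98]))
E
```

```text
42.4833 [ 0.4031 -0.1818  0.196 ] 6.29 0.02 [-0.04 -0.13  0.38  1.99  0.05  1.28  0.43] d cm [-0.05  0.07] turn 0.01 grip 27.7
bar 1342 [-0.27451841 -0.26908724 -0.26293934] tool a -0.26762751103764304
panel [-0.23089308 -0.22527574 -0.21928671]
```

View pics/w7.png

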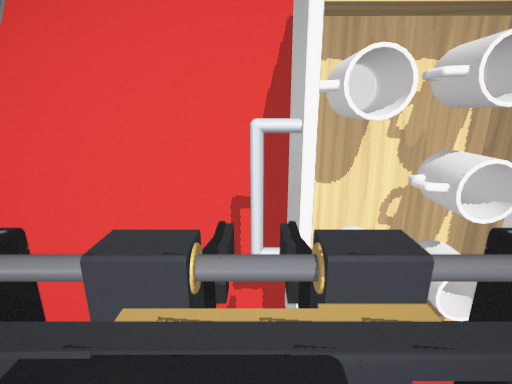

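Call:
{"fn": "step_arm", "kwargs": {"targets": [[-0.1,0,-2.2,0,0,0,0.32],[0,0,-2.2,0,0,0,0.32],[0,0,-2.2,0,0,0,0.32],[0,0,-2.2,0,0,0,0.32],[0,0,-2.2,0,0,0,0.32]]}}

```text
time: 42.95
position: [0.402, -0.1817, 0.0851]
tool_rot: [2.095, 2.34, 0.0]
ft_force: [0.2, -0.4, -0.3]
grip_width: 0.324
grip_force: 0.0
```

Call:
{"fn": "step_arm", "kwargs": {"targets": [[0,0,0,0,0,0,0.32],[0,0,0,0,0,0,0],[0,0,0,0,0,0,0],[0,0,0,0,0,0,0],[0,0,0,0,0,0,0]], "force": 25}}

```text
time: 43.37
position: [0.4031, -0.1819, 0.0876]
tool_rot: [2.093, 2.339, 0.002]
ft_force: [1.0, 0.3, 2.4]
grip_width: 0.124
grip_force: 25.0
```

Call:
{"fn": "step_arm", "kwargs": {"targets": [[0.3,0.03,0,0,0,0,0],[0.6,0.07,0,0,0,0,0],[0.9,0.1,0,0,0,0,0],[1.2,0.13,0,0,0,0,0],[1.4,0.16,0,0,0,0,0]]}}

```text
time: 43.78
position: [0.446, -0.1771, 0.0875]
tool_rot: [2.095, 2.341, 0.0]
ft_force: [-3.9, -0.3, 6.4]
grip_width: 0.123
grip_force: 25.0
```

Call:
{"fn": "step_arm", "kwargs": {"targets": [[1.4,0.16,0,0,0,0,0],[1.4,0.16,0,0,0,0,0],[1.4,0.16,0,0,0,0,0],[1.4,0.16,0,0,0,0,0],[1.4,0.16,0,0,0,0,0]]}}

```text
time: 44.2
position: [0.5167, -0.1693, 0.0876]
tool_rot: [2.094, 2.34, 0.0]
ft_force: [-3.0, -1.4, 6.3]
grip_width: 0.129
grip_force: 25.0
```

Call:
{"fn": "step_arm", "kwargs": {"targets": [[1.4,0.16,0,0,0,0,0],[1.4,0.16,0,0,0,0,0],[1.4,0.16,0,0,0,0,0],[1.4,0.16,0,0,0,0,0],[1.2,0.13,0,0,0,0,0]]}}

```text
time: 44.62
position: [0.5851, -0.1616, 0.0876]
tool_rot: [2.093, 2.34, 0.0]
ft_force: [-3.3, -1.5, 5.4]
grip_width: 0.125
grip_force: 25.0
```

```bash
python3 go.py .6194 -.157 6.3
```

```text
44.6167 [ 0.5851 -0.1616  0.0876] 6.37 0.1 [-0.07  0.34  0.35  1.73 -0.13  1.09  0.44] d cm [3.43 0.46] turn -0.07 grip 10.9
```

Call:
{"fn": "step_arm", "kwargs": {"targets": [[1.1,0.12,0,0,0,0,0],[0.9,0.1,0,0,0,0,0],[0.7,0.08,0,0,0,0,0],[0.4,0.04,0,0,0,0,0],[0.2,0.02,0,0,0,0,0]]}}

```text
time: 45.03
position: [0.6183, -0.1579, 0.0876]
tool_rot: [2.093, 2.34, 0.001]
ft_force: [-1.9, -0.6, 6.0]
grip_width: 0.126
grip_force: 25.0
```

Call:
{"fn": "step_arm", "kwargs": {"targets": [[0.1,0.01,0,0,0,0,0],[0,0,0,0,0,0,0],[0.1,0.01,0,0,0,0,0],[0,0,0,0,0,0,0],[0,0,0,0,0,0,0]]}}

```text
time: 45.45
position: [0.6193, -0.1578, 0.0876]
tool_rot: [2.094, 2.34, 0.001]
ft_force: [-2.0, -0.5, 6.5]
grip_width: 0.123
grip_force: 25.0
```

Call:
{"fn": "step_arm", "kwargs": {"targets": [[0.1,0.01,0,0,0,0,0],[0,0,0,0,0,0,0],[0.1,0.01,0,0,0,0,0],[0,0,0,0,0,0,0],[0,0,0,0,0,0,0]]}}

```text
time: 45.87
position: [0.6192, -0.1578, 0.0876]
tool_rot: [-2.094, -2.339, 0.003]
ft_force: [-7.2, -0.2, 11.1]
grip_width: 0.128
grip_force: 25.0
```

Call:
{"fn": "step_arm", "kwargs": {"targets": [[0,0,0,0,0,0,0.32],[0,0,0,0,0,0,0.32],[0,0,0,0,0,0,0.32],[0,0,0,0,0,0,0.32],[0,0,2,0,0,0,0.32]]}}

```text
time: 46.28
position: [0.6181, -0.1556, 0.1019]
tool_rot: [-2.089, -2.337, 0.006]
ft_force: [-0.9, -0.1, 0.0]
grip_width: 0.313
grip_force: 0.0
```

Call:
{"fn": "step_arm", "kwargs": {"targets": [[0,0,3,0,0,0,0.32],[0,0,4,0,0,0,0.32],[0,0,3,0,0,0,0.32],[0,0,0,0,0,0,0.32],[0,0,0,0,0,0,0.32]]}}

```text
time: 46.7
position: [0.6223, -0.157, 0.2085]
tool_rot: [2.091, 2.339, 0.004]
ft_force: [0.0, 0.8, -0.3]
grip_width: 0.319
grip_force: 0.0
```

```bash
python3 go.py .6194 -.157 6.3; python3 - <<'E'
from h import *
U=np.array([.6690,-.1515]); ux=np.array([.9939,.1103]); uy=np.array([-.1103,.9939])
st,im,d=grab("wrist"); P=cloud("wrist",d,st); q=P[:,:2]-U; a,b=q@ux,q@uy
k=(abs(P[:,2]-.108)<.005)&(a<-.03)&(a>-.08)&(b>-.05)&(b<.045); print("bar",k.sum(),np.percentile(a[k],[2,50,98]))
k=(abs(P[:,2]-.115)<.004)&(a<.02)&(a>-.03)&(abs(b)<.18); print("panel",np.percentile(a[k],[2,50,98]))
st,im,d=grab("top"); im2=grab("scene")[1]
save("end",np.hstack([cv2.resize(im[60:290,100:440],(400,271)),cv2.resize(im2[90:340,90:430],(369,271))]))
z=np.load("scene0.npz")
for n,m,o in(("top",im,np.load("top0.npz")["im"]),("scene",im2,z["im"])): 
    df=(np.abs(m.astype(int)-o).max(2)>60)
    print(n,"jar/mill diff",[int(df[v:v+40,u:u+40].sum()) for u,v in((([172,125]),([385,220])) if n=="top" else (([325,190]),([115,187])))])
E
```

```text
46.7 [ 0.6223 -0.157   0.2085] 6.4 0.28 [-0.08  0.31  0.36  1.51 -0.11  1.33  0.4 ] d cm [-0.29  0.  ] turn -0.1 grip 27.8
bar 1197 [-0.05685086 -0.05164194 -0.04604364]
panel [-0.01342818 -0.00771241 -0.00176817]
top jar/mill diff [0, 205]
scene jar/mill diff [0, 1]
```

View pics/end.png

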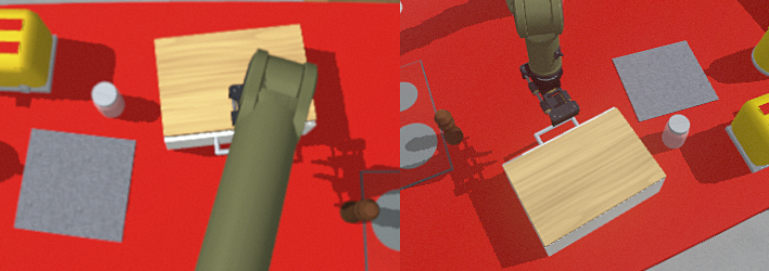

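```bash
python3 -c "
from bench import ctrl
print(ctrl.close_job())"
```

```text
the job is handed in; nothing more can be done
None
```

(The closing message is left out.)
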